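Set a shock absorber's damping dial four clicks out

ROBOT

A 6-joint arm with a two-finger parallel gripper is mounted at the origin on a cart in front of the work surface, level with it; the furniture and walls round the work are solid. World frame = base frame: x ahead of the robot, y to its left, z up, the work surface at z = 0. Lengths are in m, angles in rad, forces in N, time in s.
With the tool pointing down it reaches from about 0.25 to 0.8 m from the base axis. Payload 3.9 kg.
Tool frame: the origin (TCP) lies midway between the tips of the shut fingers; the grasp point (between the pads) lies behind it (manip.grip_point_offset is the z of the grasp point in the tool frame, in m); z points along the fingers, y is the direction in which the jaws open and shut (so a half turn about z gives the same grasp; the last joint's range is limited). The gripper opens to 85 mm and grips with 20 to 120 N. Pads are 22 mm wide; open, the fingers measure 114 mm over their backs; the gripper's body (76 mm by 85 mm) begins 54 mm behind the grasp point. The pads swing forward as they close: fully open they stand 13 mm farther back than shut.
Start: joints at [1.206, 0.26, -0.138, 1.173, 0, 1.571], TCP at [0.187, 0.49, 0.231] pointing down, gripper open.
Joint ranges: [-2.78, 2.78], [-0.83, 1.72], [-1.28, 1.37], [-1.9, 2.12], [-1.57, 1.48], [-3.14, 3.14]. Speed limits (rad/s): [2.57, 2.57, 3.14, 3.14, 3.14, 3.14].

INTERFACE

Orientations are given as a rotation vector (axis times angle).
In Python, from rig import manip, imaging, job gives the robot as it stands. The module is installed in compiled form; this text tells all that it offers.
- The arm moves only by the tool move_arm, never from a script. Its argument "rows" is a list of rows, each a list of 7 numbers: the shift along the tool's x, y, z in m, then the turn, a rotation vector about the tool's x, y, z in degrees, then the finger opening in m, from 0 to 0.0854. In form: [[x, y, z, rx, ry, rz, claw], ...]. A call has 1 to 5 rows; each row is the pose to reach, as a shift and turn from the pose measured when the call began, along the tool's axes at that moment; what a row does not reach only later rows make up. A row lasts 1/10 s, in which the tool goes at most 50 mm and 8.59 degrees, less where a joint would pass 70% of its speed; a pose out of reach is approached as far as the arm can. A call with a gripper value outside its range is refused whole. The fingers move at their own pace and stop on an object; "force" is the grip in N (left out, the last holds). Time passes only in rows, so rows that repeat a pose let the fingers close. It gives the time, the measured TCP pose, the force and the opening at its end, in the units of the state.
- manip.observe(): the state, without advancing time (a new reading comes with each control period).
- imaging.snapshot(name): name is "scene" or "top" or "wrist"; returns a dict with "pixels" (384x512x3 uint8, red, green, blue), "range_z" (384x512 float32, m along the optical axis (not along the pixel's ray), 0 where there is no reading), "fx", "fy", "cx", "cy" (pixels), "T" (4x4, takes a point from camera to world coordinates); the wrist camera has in their place "T_tool_cam" (4x4, takes a point from camera to tool coordinates, whose origin is the TCP and whose axes are the flange's). Camera axes: x right, y up, looking along -z (the intrinsics and any distortion apply to the point x, -y, -z); pixel columns grow to the right and rows downward; lengths in m; the calibration is good to about 2 mm. A picture is of the moment at which its call begins: read the wrist's pose just before it.
- job.sign_off(): hands the job in, once; it reports no verdict.
The state is a dict: "clock": time; "q": joint angles; "qvel": joint speeds; "tau": joint torques, N m; "position": TCP position; "eef_rot": TCP orientation; "contact_force": force on the tool from outside, world axes, zero at the start; "moment": the same for the moment, N m; "width": finger opening in m.
Only numpy, scipy, OpenCV 4.12 (cv2) and the standard library are available. Lean on these libraries where they do the work, as an engineer would, in place of code of your own. Each camera call takes 0.05 s, during which the arm holds its last target.

TASK

Give the shock absorber in the timber cradle its basic setting: with a fingertip, push the winged dial on its head clockwise until it is fully closed, only lightly against its stop, then push it back anticlockwise exactly four clicks and take the hand away. Push the wing from the side, never take it between the fingers, and leave the shock absorber and everything else lying as it is.

Things in the scene. Friction and masses are not known exactly. Their poses are not given: they have to be found in the camera images.
- dial (a joint): Dial angle, rad, growing anticlockwise seen from above (opening). 0 = fully closed, with a stop just behind it. It rests only in click stops 0.349 rad (20 degrees) apart: closed, then clicks 1 to 8; four clicks = 1.396 rad. Starts in one of clicks 2 to 7. Leaving a click takes 2 to 4 N at the wing's end (more nearer the axis); past half-way it snaps by itself into the next click, ahead of the finger.
- wing_centre (a point): On the dial's vertical axis, half-way up its wing: a straight steel wing 58 mm long (28 mm to the blunt end, 30 to the point), 10 mm thick, 19 mm high (top 9.5 mm above this point, 123 mm above the bench) that stands across the dial's flat face (9 mm below this point). The point's x axis points along the wing to its pointed end, y across the wing, z up.
- wing_point (a point): On the wing's middle line at half height, 26 mm from the axis, in its pointed end (dark line on top). With wing_centre it tells which way the wing points: closed, along the shock absorber towards its clevis end, away from the head.
- dial_cap: The dial: black serrated disc of 54 mm diameter with the steel wing across its face, on top of the light-metal head (127 x 50 mm, top 26 mm below wing_centre) at one end of the shock absorber. The bezel round it has a tick per click, the broad one at closed. Origin on the axis, 21.5 mm below wing_centre; axes as there.
- shock: Motorcycle shock absorber, 280 mm long, 127 mm over its light-metal head, dark coil spring of 61 mm, reservoir of 46 mm beside it; about 3.2 kg, lying loose in the cradle. Origin in the plane of the runner tops, half-way along the cradle; its y axis runs along it to the head end, z up. In this frame wing_centre is at (-26, 92, 73.5) mm.
- rest: Timber cradle, 180 x 401 x 71 mm, fixed on the bench: two runners 40 mm high along its y axis, tied by red plates at both ends (71 mm high at the far end from the dial, 47 mm at the dial's end). Origin at the middle of its underside.
- wrench: Bystander: combination wrench, 199 mm long, 8 mm thick, lying on the cradle's further runner (40 mm up). Origin at the middle of its underside.
- sleeve: Bystander: steel spacer sleeve, 24 mm across and 52 mm high, standing on the cradle's nearer runner (40 mm up). Origin under its centre.
- plug: Bystander: spark plug, 72 mm long, lying on the bench in front of the cradle. Origin on its underside.
- pliers: Bystander: slip-joint pliers with red grips, 167 mm long, 12 mm high, lying left of the cradle. Origin on its underside.
- gauge: Bystander: folded feeler gauge, 98 x 22 x 8 mm, lying in front of the cradle. Origin on its underside.
- piston_a: Bystander: piston, 66 mm across, 54 mm high, standing behind the cradle. Origin under its centre.
- spring: Bystander: valve spring, 28 mm across, 42 mm high, standing behind the cradle. Origin under its centre.

How it is judged:
On the way, in this order (a step that is already met when the one before it is completed fails the run):
1. the dial is fully closed (value of joint dial below 0.09 rad), for 0.2 s.
2. the dial is four clicks out (value of joint dial between 1.2915 and 1.501 rad), for 0.2 s.
At the end, for the whole second after the job is handed in: The dial rests in its fourth click from closed (1.396 rad, within 6 degrees), after having been fully closed (within 5 degrees); the shock absorber lies in its cradle within 15 mm of where it was, and no bystander has moved more than 30 mm (all of step 2 and velocity of joint dial between -0.1 and 0.1 rad/s and distance of shock from where it was at the start of the episode below 0.015 m and z of shock in the frame of rest below 0.05 m and angle between shock's own z axis and vertical below 0.1 rad and distance of each of wrench, sleeve, plug, pliers, gauge, piston_a, spring from where it was at the start of the episode below 0.03 m); the robot touches nothing.
It fails at once if the wing was taken between the fingers (contact force between the fingers and dial_cap above 1 N and y of the grasp point in the frame of wing_centre between -0.006 and 0.006 m and x of the grasp point in the frame of wing_centre between -0.036 and 0.036 m and z of the grasp point in the frame of wing_centre below 0.022 m).
It fails at once if the dial was forced (more than 40 N) (contact force between the fingers and dial_cap above 40 N).
It fails at once if the shock absorber was lifted or shifted (distance of shock from where it was at the start of the episode above 0.02 m or z of shock in the frame of rest above 0.055 m or angle between shock's own z axis and vertical above 0.15 rad).
It fails at once if a bystander was lifted or knocked away (distance of any of wrench, sleeve, plug, pliers, gauge, piston_a, spring from where it was at the start of the episode above 0.04 m).
It also fails if it takes over 67 s, if anything falls off the work surface, if the arm or the gripper's body presses on something with over 40 N, if the wrist force passes 120 N, or if a joint passes its speed limit or range.

## Working session

There is one attempt and no reset: what is moved stays moved. The work goes in short steps, Python scripts to look and compute and a tool call to move; the robot and the scene stay as the last step left them, time stands still between calls to the robot, and variables do not carry over. Pictures are saved under pics/ and viewed, and the job is handed in when it is done.

Besides the shell and the picture viewer there is one more tool, called after "Request:" as name([rows], argument=value, ...), one row to a line, values as JSON. move_arm: Moves the arm, as the interface text tells. Its arguments: {"type":"object","properties":{"rows":{"type":"array","items":{"type":"array","items":{"type":"number"}}},"force":{"type":"number"}},"required":["rows"]}

```bash
mkdir -p pics; cat > h.py <<'E'
import numpy as np, cv2
from rig import manip, imaging, job
from scipy.spatial.transform import Rotation as R
def shot(n,f):
    st=manip.observe(); s=imaging.snapshot(n)
    cv2.imwrite('pics/'+f+'.png',cv2.cvtColor(s['pixels'],cv2.COLOR_RGB2BGR))
    if 'T' not in s:
        W=np.eye(4);W[:3,:3]=R.from_rotvec(st['eef_rot']).as_matrix();W[:3,3]=st['position']
        s['T']=W@s['T_tool_cam']
    np.savez('pics/'+f+'.npz',**{k:v for k,v in s.items()})
    return s
def pt(s,u,v,d=None):
    z=s['range_z'][int(v),int(u)] if d is None else d
    p=np.array([(u-s['cx'])/s['fx']*z,-(v-s['cy'])/s['fy']*z,-z,1]); return (s['T']@p)[:3]
def proj(s,p):
    c=np.linalg.inv(s['T'])@np.r_[p,1]; return s['cx']+s['fx']*c[0]/-c[2], s['cy']-s['fy']*c[1]/-c[2]
E
python3 - <<'E'
from h import *
for n in ['scene','top','wrist']:
    s=shot(n,n+'0'); print(n,[k for k in s], s['fx'],s['T'].round(3).tolist())
st=manip.observe();print(st, manip.grip_point_offset)
E
```

```text
scene ['pixels', 'range_z', 'fx', 'fy', 'cx', 'cy', 'T'] 418.78394441454435 [[0.612, 0.607, -0.507, -0.012], [-0.791, 0.455, -0.41, -0.703], [-0.019, 0.652, 0.758, 0.889], [0.0, 0.0, 0.0, 1.0]]
top ['pixels', 'range_z', 'fx', 'fy', 'cx', 'cy', 'T'] 419.7296248832679 [[0.099, 0.971, -0.216, 0.298], [-0.995, 0.097, -0.019, -0.268], [0.002, 0.217, 0.976, 1.09], [0.0, 0.0, 0.0, 1.0]]
wrist ['pixels', 'range_z', 'fx', 'fy', 'cx', 'cy', 'T_tool_cam', 'T'] 328.9839547229908 [[0.356, -0.891, -0.281, 0.115], [0.934, 0.339, 0.109, 0.519], [-0.002, -0.301, 0.954, 0.372], [0.0, 0.0, 0.0, 1.0]]
{'clock': 0.15, 'q': array([ 1.20602994e+00,  2.60531205e-01, -1.39052353e-01,  1.17271056e+00,
       -3.41912789e-05,  1.57079820e+00]), 'qvel': array([-0.00017373, -0.00143039,  0.00287568,  0.00048732, -0.00039463,
        0.00022046]), 'tau': array([ 1.02711045e-03, -4.06006444e+01,  2.54165894e+01,  1.26722117e-02,
        1.09023001e-04,  4.97701038e-06]), 'position': array([0.18710956, 0.48997171, 0.23066485]), 'eef_rot': array([-5.69761972e-01, -3.08925149e+00,  2.32326727e-03]), 'contact_force': array([-0.31038024,  0.24478296,  0.42988879]), 'moment': array([-0.06506797, -0.02177349, -0.02029811]), 'width': 0.08556331862556411} -0.0187
```

View pics/scene0.png

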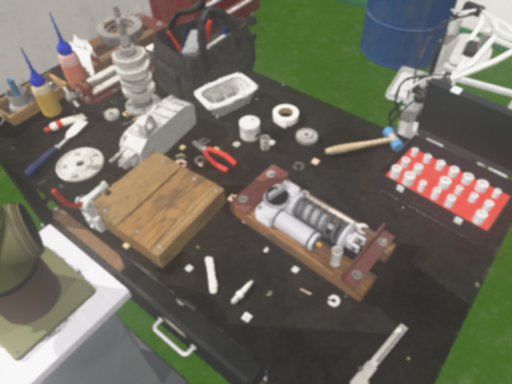

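View pics/top0.png

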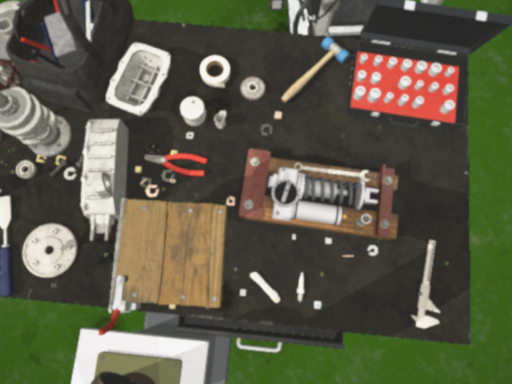

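```bash
python3 - <<'E'
import cv2
t=cv2.imread('pics/top0.png');print(t.shape)
E
```

```text
(384, 512, 3)
```

```bash
python3 - <<'E'
from h import *
a=dict(np.load('pics/top0.npz'));b=dict(np.load('pics/scene0.npz'))
print('tcp in top',proj(a,[.187,.49,.23]),'base',proj(a,[0,0,0]))
for u,v in [(284,190),(298,190),(297,180),(278,190),(385,195),(255,185)]: print('top',u,v,pt(a,u,v).round(3))
for u,v in [(276,203),(285,190),(265,215),(276,198)]: print('scene',u,v,pt(b,u,v).round(3))
A=cv2.cvtColor(a['pixels'],4)[150:250,235:405];B=cv2.cvtColor(b['pixels'],4)[160:300,225:400]
cv2.imwrite('pics/ca.png',cv2.resize(A,None,fx=4.7,fy=4.7,interpolation=cv2.INTER_CUBIC))
cv2.imwrite('pics/cb.png',cv2.resize(B,None,fx=4,fy=4,interpolation=cv2.INTER_CUBIC))
E
```

```text
tcp in top (np.float64(-129.86837688620756), np.float64(302.8404952376769)) base (np.float64(133.2589145326894), np.float64(399.9559108406103))
top 284 190 [ 0.521 -0.31   0.123]
top 298 190 [ 0.532 -0.345  0.092]
top 297 180 [ 0.561 -0.342  0.074]
top 278 190 [ 0.524 -0.296  0.103]
top 385 195 [ 0.552 -0.571  0.044]
top 255 185 [ 0.543 -0.238  0.05 ]
scene 276 203 [ 0.5   -0.328  0.1  ]
scene 285 190 [ 0.543 -0.323  0.105]
scene 265 215 [ 0.463 -0.323  0.087]
scene 276 198 [ 0.508 -0.322  0.108]
```

View pics/ca.png

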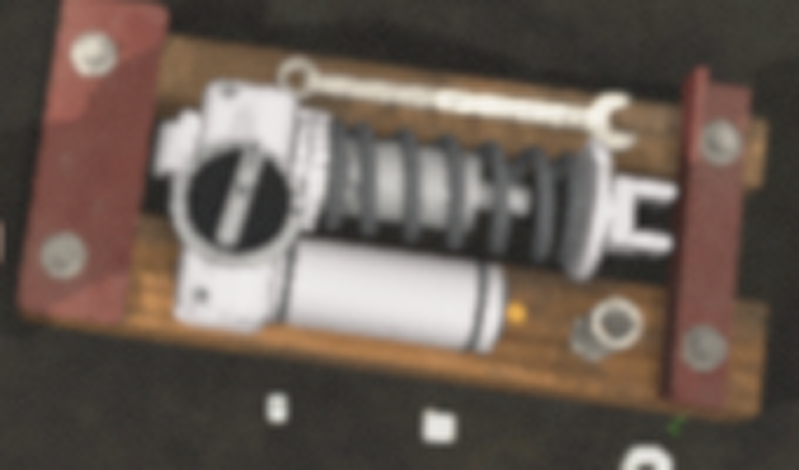

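View pics/cb.png

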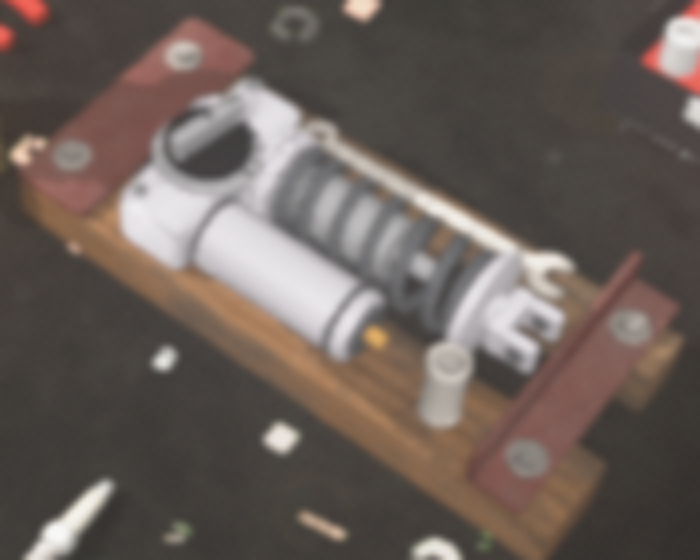

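View pics/wrist0.png

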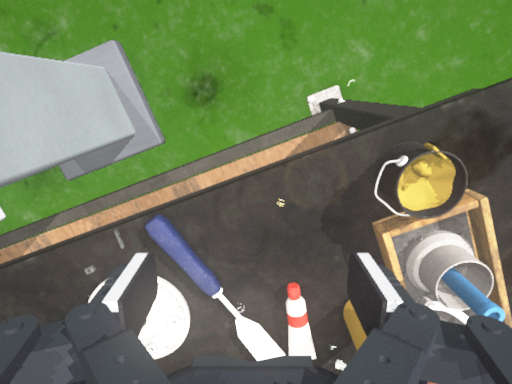

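```bash
cat >> h.py <<'E'
def cloud(s):
    v,u=np.mgrid[:384,:512]; z=s['range_z']; m=z>0
    p=np.stack([(u-s['cx'])/s['fx']*z,-(v-s['cy'])/s['fy']*z,-z,np.ones_like(z)],-1)[m]
    return (p@s['T'].T)[:,:3]
E
python3 - <<'E'
from h import *
P=np.vstack([cloud(dict(np.load('pics/%s0.npz'%n))) for n in ['top','scene','wrist']])
# max height in 0.1 grid
for x in np.arange(-.1,.9,.1):
    print(round(x,1),[ (lambda q: round(float(q.max()),2) if len(q) else None)(P[(abs(P[:,0]-x)<.05)&(abs(P[:,1]-y)<.05),2]) for y in np.arange(.7,-.7,-.1)])
st=manip.observe();print(R.from_rotvec(st['eef_rot']).as_matrix().round(3))
a=dict(np.load('pics/top0.npz'));C=cloud(a)
D=C[(np.hypot(C[:,0]-.52,C[:,1]+.31)<.15)]
for x in np.arange(.40,.64,.02): print(round(x,2),[ (lambda q: round(float(q.max()),3) if len(q) else None)(D[(abs(D[:,0]-x)<.01)&(abs(D[:,1]-y)<.01),2]) for y in np.arange(-.22,-.42,-.02)])
E
```

```text
-0.1 [-0.79, -0.79, -0.79, -0.79, -0.79, -0.7, -0.22, 0.1, 0.02, 0.0, -0.79, -0.79, -0.79, -0.79]
0.0 [-0.79, -0.79, -0.79, -0.79, -0.79, 0.0, 0.02, 0.29, 0.28, 0.0, -0.79, -0.78, -0.78, -0.79]
0.1 [-0.79, -0.79, -0.79, 0.3, -0.79, 0.0, 0.02, 0.29, 0.28, 0.01, -0.08, -0.79, -0.79, -0.79]
0.2 [0.06, 0.31, 0.32, 0.31, 0.03, 0.01, 0.12, 0.2, 0.07, 0.07, 0.01, 0.01, 0.01, 0.01]
0.3 [0.06, 0.06, 0.01, 0.02, 0.02, 0.02, 0.12, 0.12, 0.07, 0.07, 0.01, 0.02, 0.01, 0.01]
0.4 [0.12, 0.24, 0.2, 0.02, 0.02, 0.1, 0.09, 0.07, 0.07, 0.07, 0.01, 0.01, 0.07, 0.07]
0.5 [0.04, 0.14, 0.11, 0.02, 0.02, 0.11, 0.15, 0.07, 0.07, 0.07, 0.13, 0.1, 0.1, 0.08]
0.6 [0.08, 0.27, 0.08, 0.22, 0.35, 0.11, 0.11, 0.02, 0.02, 0.06, 0.12, 0.09, 0.1, 0.08]
0.7 [0.09, 0.09, 0.06, 0.2, 0.26, 0.16, 0.09, 0.07, 0.06, 0.01, 0.01, 0.01, 0.01, 0.04]
0.8 [0.09, 0.09, 0.09, 0.23, 0.23, 0.26, 0.08, 0.08, 0.06, 0.02, 0.03, 0.01, 0.07, 0.07]
[[-0.934  0.357 -0.001]
 [ 0.357  0.934 -0.001]
 [-0.    -0.001 -1.   ]]
0.4 [0.003, 0.003, 0.004, 0.004, 0.003, 0.003, 0.005, 0.003, 0.004, 0.004]
0.42 [0.004, 0.003, 0.004, 0.004, 0.004, 0.005, 0.006, 0.007, 0.005, 0.005]
0.44 [0.005, 0.005, 0.003, 0.004, 0.002, 0.004, 0.006, 0.006, 0.005, 0.004]
0.46 [0.051, 0.052, 0.049, 0.088, 0.093, 0.09, 0.089, 0.082, 0.081, 0.081]
0.48 [0.056, 0.052, 0.05, 0.088, 0.093, 0.095, 0.09, 0.09, 0.09, 0.09]
0.5 [0.061, 0.051, 0.051, 0.094, 0.126, 0.126, 0.107, 0.089, 0.09, 0.089]
0.52 [0.05, 0.052, 0.05, 0.106, 0.124, 0.124, 0.109, 0.086, 0.087, 0.085]
0.54 [0.052, 0.05, 0.063, 0.099, 0.108, 0.124, 0.106, 0.095, 0.093, 0.093]
0.56 [0.051, 0.05, 0.062, 0.081, 0.092, 0.093, 0.093, 0.093, 0.092, 0.091]
0.58 [0.05, 0.05, 0.049, 0.074, 0.093, 0.091, 0.089, 0.082, 0.08, 0.078]
0.6 [0.059, 0.057, 0.052, 0.045, 0.044, 0.044, 0.051, 0.05, 0.05, 0.049]
0.62 [0.054, 0.055, 0.051, 0.042, 0.043, 0.043, 0.051, 0.044, 0.043, 0.043]
```

```bash
cat >> h.py <<'E'
def rel(targets):
    """targets: list of (x,y,z,phi_deg); print tool-frame rows"""
    st=manip.observe(); M=R.from_rotvec(st['eef_rot'])
    for x,y,z,ph in targets:
        c,s=np.cos(np.radians(ph)),np.sin(np.radians(ph))
        T=R.from_matrix(np.array([[c,s,0],[s,-c,0],[0,0,-1.]]))
        d=M.inv().apply(np.array([x,y,z])-st['position']); r=np.degrees((M.inv()*T).as_rotvec())
        print([round(float(v),4) for v in d],[round(float(v),1) for v in r])
def where():
    st=manip.observe(); X=R.from_rotvec(st['eef_rot']).as_matrix()
    print('t',st['clock'],'pos',st['position'].round(4),'phi',np.degrees(np.arctan2(X[1,0],X[0,0])).round(2),'zdir',X[:,2].round(4),'F',st['contact_force'].round(2),'w',round(st['width'],4),'q6',st['q'][5].round(2))
E
python3 - <<'E'
from h import *
where()
p0=np.array([.187,.49,.231,159]);p1=np.array([.5,-.29,.27,80])
rel([p0+(p1-p0)*f+np.array([0,0,.05*min(1,f*8),0]) for f in (.05,.1,.15,.2,.25)])
E
```

```text
t 0.15 pos [0.1871 0.49   0.2307] phi 159.1 zdir [-5.0e-04 -1.4e-03 -1.0e+00] F [-0.31  0.24  0.43] w 0.0856 q6 1.57
[-0.0284, -0.0309, -0.0222] [-0.1, 0.0, 4.1]
[-0.057, -0.0618, -0.0441] [-0.1, 0.0, 8.0]
[-0.0855, -0.0927, -0.056] [-0.1, 0.0, 12.0]
[-0.114, -0.1235, -0.0579] [-0.1, 0.0, 15.9]
[-0.1426, -0.1544, -0.0598] [-0.1, 0.0, 19.9]
```

Request:
move_arm([
  [-0.028,-0.031,-0.022,0,0,4,0.085],
  [-0.057,-0.062,-0.044,0,0,8,0.085],
  [-0.085,-0.093,-0.056,0,0,12,0.085],
  [-0.114,-0.123,-0.058,0,0,16,0.085],
  [-0.143,-0.154,-0.06,0,0,20,0.085],
])

```text
clock: 0.65
position: [0.2662, 0.2938, 0.2912]
eef_rot: [1.101, 2.942, -0.001]
contact_force: [0.3, -0.6, -0.5]
width: 0.0854
```

```bash
python3 - <<'E'
from h import *
where()
p0=np.array([.187,.49,.231,159]);p1=np.array([.5,-.29,.27,80])
rel([p0+(p1-p0)*f+np.array([0,0,.05*min(1,f*8),0]) for f in (.3,.35,.4,.45,.5)])
E
```

```text
t 0.65 pos [0.2662 0.2938 0.2912] phi 138.98 zdir [ 3.e-04 -8.e-04 -1.e+00] F [ 0.26 -0.62 -0.46] w 0.0854 q6 1.55
[-0.0359, -0.0189, -0.0014] [-0.0, 0.0, 3.7]
[-0.0733, -0.0381, -0.0033] [-0.0, 0.0, 7.6]
[-0.1107, -0.0572, -0.0053] [-0.0, 0.0, 11.6]
[-0.1481, -0.0764, -0.0072] [-0.0, 0.0, 15.5]
[-0.1855, -0.0955, -0.0091] [-0.0, 0.0, 19.5]
```

Request:
move_arm([
  [-0.036,-0.019,-0.001,0,0,4,0.085],
  [-0.073,-0.038,-0.003,0,0,8,0.085],
  [-0.111,-0.057,-0.005,0,0,12,0.085],
  [-0.148,-0.076,-0.007,0,0,15.5,0.085],
  [-0.185,-0.095,-0.009,0,0,19.5,0.085],
])

```text
clock: 1.15
position: [0.3435, 0.0991, 0.3005]
eef_rot: [1.586, 2.711, -0.001]
contact_force: [0.4, 0.1, -0.6]
width: 0.085
```

```bash
python3 - <<'E'
from h import *
where()
p0=np.array([.187,.49,.231,159]);p1=np.array([.5,-.29,.27,80])
rel([p0+(p1-p0)*f+np.array([0,0,.05*min(1,f*8),0]) for f in (.55,.6,.65,.7,.75)])
E
```

```text
t 1.15 pos [0.3435 0.0991 0.3005] phi 119.33 zdir [ 5.e-04 -7.e-04 -1.e+00] F [ 0.42  0.15 -0.58] w 0.085 q6 1.34
[-0.0409, -0.005, -0.0019] [0.0, 0.1, 3.8]
[-0.0825, -0.0105, -0.0039] [0.0, 0.1, 7.7]
[-0.1242, -0.0159, -0.0058] [0.0, 0.1, 11.7]
[-0.1659, -0.0214, -0.0077] [0.0, 0.0, 15.6]
[-0.2075, -0.0269, -0.0096] [0.0, 0.0, 19.6]
```

Request:
move_arm([
  [-0.041,-0.005,-0.002,0,0,4,0.085],
  [-0.082,-0.01,-0.004,0,0,8,0.085],
  [-0.124,-0.016,-0.006,0,0,12,0.085],
  [-0.166,-0.021,-0.008,0,0,15.5,0.085],
  [-0.207,-0.027,-0.009,0,0,19.5,0.085],
])

```text
clock: 1.65
position: [0.4217, -0.0964, 0.3097]
eef_rot: [2.026, 2.4, 0.0]
contact_force: [0.3, 1.1, -1.0]
width: 0.0849
```

```bash
python3 - <<'E'
from h import *
where()
p0=np.array([.187,.49,.231,159]);p1=np.array([.5,-.29,.27,80])
rel([p0+(p1-p0)*f+np.array([0,0,.05*min(1,(1-f)*4),0]) for f in (.8,.85,.9,.95,1)])
E
```

```text
t 1.65 pos [ 0.4217 -0.0964  0.3097] phi 99.65 zdir [ 8.e-04 -6.e-04 -1.e+00] F [ 0.31  1.13 -1.  ] w 0.0849 q6 1.18
[-0.0397, 0.0092, 0.0075] [0.0, 0.0, 3.8]
[-0.0808, 0.0181, 0.0156] [0.0, 0.0, 7.8]
[-0.1218, 0.027, 0.0237] [0.0, 0.0, 11.7]
[-0.1629, 0.0359, 0.0318] [0.0, 0.0, 15.7]
[-0.2039, 0.0448, 0.0398] [0.0, 0.0, 19.6]
```

Request:
move_arm([
  [-0.04,0.009,0.008,0,0,4,0.085],
  [-0.081,0.018,0.016,0,0,8,0.085],
  [-0.122,0.027,0.024,0,0,12,0.085],
  [-0.163,0.036,0.032,0,0,15.5,0.085],
  [-0.204,0.045,0.04,0,0,19.5,0.085],
])

```text
clock: 2.15
position: [0.5004, -0.2916, 0.2691]
eef_rot: [2.407, 2.019, 0.0]
contact_force: [0.6, -0.6, 0.7]
width: 0.0847
```

```bash
python3 - <<'E'
from h import *
where()
shot('wrist','w1')
where()
E
```

```text
t 2.15 pos [ 0.5004 -0.2916  0.2691] phi 79.97 zdir [ 3.e-04 -0.e+00 -1.e+00] F [ 0.55 -0.58  0.7 ] w 0.0847 q6 1.22
t 2.2 pos [ 0.5026 -0.2975  0.2664] phi 79.65 zdir [ 3.0e-04 -4.4e-03 -1.0e+00] F [ 4.95 -6.16 -1.23] w 0.085 q6 1.22
```

View pics/w1.png

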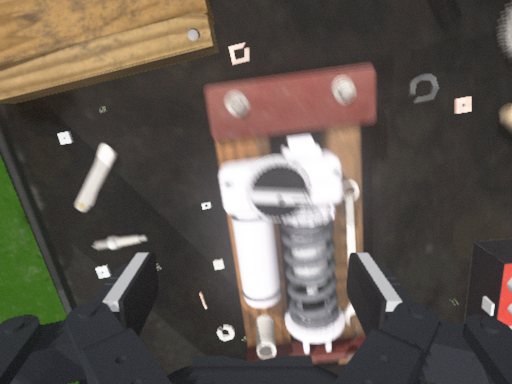

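```bash
python3 - <<'E'
from h import *
for i in range(3): imaging.snapshot('top')
where()
s=shot('wrist','w2')
where()
I=cv2.cvtColor(s['pixels'],4)[120:260,200:370]
cv2.imwrite('pics/w2c.png',cv2.resize(I,None,fx=4.2,fy=4.2,interpolation=cv2.INTER_CUBIC))
for uv in [(280,190),(262,188),(300,192)]: print(pt(s,*uv))
E
```

```text
t 2.35 pos [ 0.4998 -0.2904  0.2686] phi 80.09 zdir [-0.0014  0.0011 -1.    ] F [-0.38 -0.92  0.96] w 0.0854 q6 1.22
t 2.4 pos [ 0.4997 -0.2896  0.2693] phi 80.15 zdir [-7.e-04  7.e-04 -1.e+00] F [ 0.06 -0.29 -0.86] w 0.0854 q6 1.22
[ 0.52277935 -0.30770056  0.11110932]
[ 0.50617539 -0.30380299  0.10783931]
[ 0.54086069 -0.31156809  0.11516493]
```

View pics/w2c.png

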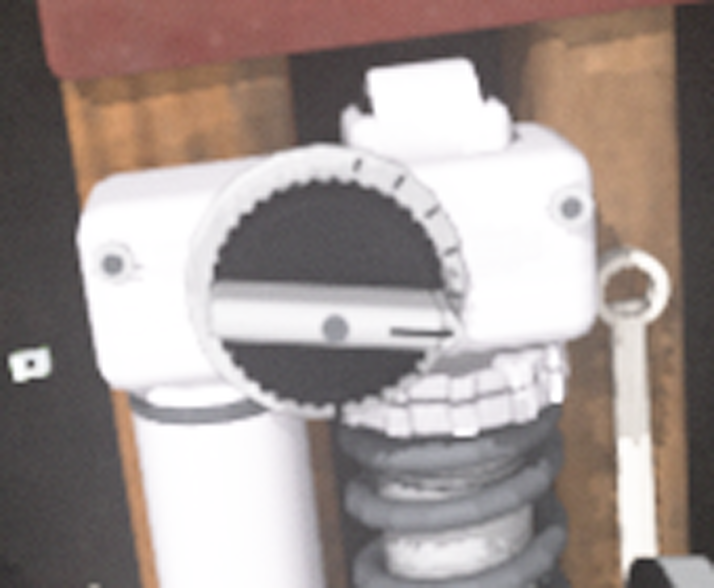

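```bash
cat >> h.py <<'E'
def plane(s,u,v,z):
    a=pt(s,u,v,.1);b=pt(s,u,v,1.);t=(z-a[2])/(b[2]-a[2]);return a+t*(b-a)
E
python3 - <<'E'
from h import *
s=dict(np.load('pics/w2.npz'))
f=lambda x,y:(200+x/4.2-.4,120+y/4.2-.4)
L={n:plane(s,*f(*c),.1235) for n,c in dict(screw=(334,327),line1=(450,333),line0=(392,331),blunt=(214,316),tip=(462,334)).items()}
for n,p in L.items(): print(n,p.round(4))
d=L['tip']-L['blunt'];print('wing',np.degrees(np.arctan2(d[1],d[0])),np.linalg.norm(d)); 
d=L['line1']-L['screw'];print('wing',np.degrees(np.arctan2(d[1],d[0])))
# tick marks on bezel plane
c=L['screw']
for t in [(357,165),(402,182),(434,213),(452,245)]:
    p=plane(s,*f(*t),.106); q=p-c; print('tick',np.degrees(np.arctan2(q[1],q[0])).round(1),np.hypot(q[0],q[1]).round(4))
# head long edge: bolts
p1=plane(s,*f(112,264),.088);p2=plane(s,*f(570,207),.088);q=p2-p1;print('bolts',np.degrees(np.arctan2(q[1],q[0])),np.linalg.norm(q))
# top cam, second view
a=dict(np.load('pics/top0.npz'));g=lambda x,y:(235+x/4.7-.4,150+y/4.7-.4)
p=plane(a,*g(241,197),.1235);print('top centre',p.round(4))
b=dict(np.load('pics/scene0.npz'));print('proj in scene',[(np.array(proj(b,L[n]))-[225,160])*4 for n in('screw','tip')],'top',(np.array(proj(a,L['screw']))-[235,150])*4.7)
# spring ridge axis
C=cloud(a);D=C[(C[:,1]<-.36)&(C[:,1]>-.46)&(C[:,0]>.50)&(C[:,0]<.6)&(C[:,2]>.06)]
for y in np.arange(-.37,-.46,-.02):
    m=D[abs(D[:,1]-y)<.01]; print(y.round(2),m[:,0].min().round(3),m[:,0].max().round(3),m[:,2].max().round(3))
E
```

```text
screw [ 0.5205 -0.3107  0.1235]
line1 [ 0.5453 -0.3164  0.1235]
line0 [ 0.5329 -0.3138  0.1235]
blunt [ 0.4951 -0.3038  0.1235]
tip [ 0.5479 -0.3171  0.1235]
wing -14.188091430443139 0.05440082662540805
wing -12.940718688675021
tick 70.2 0.0328
tick 51.0 0.0326
tick 32.5 0.0317
tick 16.6 0.0311
bolts -2.494646192707477 0.11065320569642816
top centre [ 0.5177 -0.3145  0.1235]
proj in scene [array([201.47466027, 112.93249902]), array([236.60653542,  90.52498942])] top [232.15014709 188.89331665]
-0.37 0.5 0.577 0.095
-0.39 0.5 0.575 0.093
-0.41 0.5 0.572 0.093
-0.43 0.5 0.573 0.093
-0.45 0.501 0.573 0.094
```

```bash
python3 - <<'E'
from h import *
a=dict(np.load('pics/top0.npz'));b=dict(np.load('pics/scene0.npz'))
A=cv2.cvtColor(a['pixels'],4)[170:210,260:310];B=cv2.cvtColor(b['pixels'],4)[178:218,250:300]
A=cv2.resize(A,None,fx=8,fy=8,interpolation=cv2.INTER_CUBIC);B=cv2.resize(B,None,fx=8,fy=8,interpolation=cv2.INTER_CUBIC)
cv2.imwrite('pics/ab.png',np.hstack([A,B]))
E
```

```text
(no output)
```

View pics/ab.png

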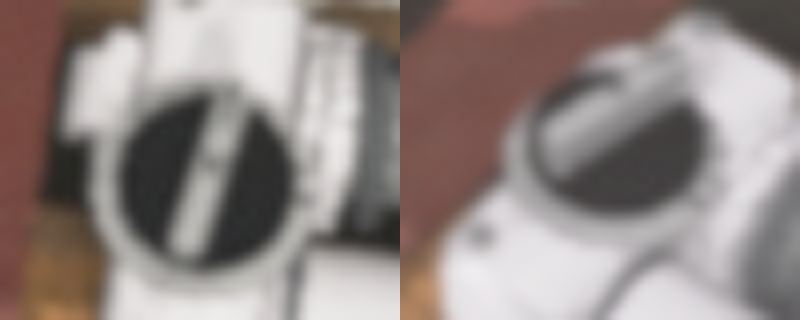

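```bash
python3 - <<'E'
from h import *
from scipy.optimize import least_squares
S=[(dict(np.load('pics/%s.npz'%n)),uv) for n,uv in [('w2',(279.1,197.5)),('top0',(285.9,189.9)),('scene0',(276.,189.8))]]
for sub in ([0,1,2],[0,1],[1,2],[0,2]):
    r=least_squares(lambda p:np.concatenate([np.array(proj(S[i][0],p))-S[i][1] for i in sub]),[.52,-.31,.12]);print(sub,r.x.round(4),r.fun.round(1))
for s,uv in S: print(plane(s,*uv,.123).round(4))
E
```

```text
[0, 1, 2] [ 0.5209 -0.3127  0.1186] [ 0.3  0.2 -0.8  0.7  0.1  0. ]
[0, 1] [ 0.521  -0.3132  0.1172] [ 0.4  0.2 -0.6  0.8]
[1, 2] [ 0.5215 -0.3136  0.1194] [-0.4  0.4  0.5 -0.2]
[0, 2] [ 0.5206 -0.3124  0.1187] [ 0.   0.  -0.1  0. ]
[ 0.5205 -0.3109  0.123 ]
[ 0.5217 -0.3142  0.123 ]
[ 0.5178 -0.3147  0.123 ]
```

```bash
cat >> h.py <<'E'
C=np.array([.5208,-.3127])
def wp(th,r,off,z):
    "pose beside the wing at wing-angle th (deg): r along wing, off along CCW normal; phi=th+90"
    t=np.radians(th);u=np.array([np.cos(t),np.sin(t)]);n=np.array([-u[1],u[0]])
    p=C+r*u+off*n; return (p[0],p[1],z,th+90)
E
python3 - <<'E'
from h import *
rel([wp(-13.5,.02,.026,z) for z in (.24,.21,.18,.17)])
E
```

```text
[0.0055, 0.0464, 0.0293] [-0.0, -0.0, 3.6]
[0.0055, 0.0464, 0.0593] [-0.0, -0.0, 3.6]
[0.0055, 0.0464, 0.0893] [-0.0, -0.0, 3.6]
[0.0055, 0.0464, 0.0993] [-0.0, -0.0, 3.6]
```

Request:
move_arm([
  [0.003,0.025,0.015,0,0,2,0],
  [0.0055,0.046,0.045,0,0,3.6,0],
  [0.0055,0.046,0.075,0,0,3.6,0],
  [0.0055,0.046,0.099,0,0,3.6,0],
  [0.0055,0.046,0.099,0,0,3.6,0],
], force=40)

```text
clock: 2.9
position: [0.5433, -0.2891, 0.1673]
eef_rot: [-2.458, -1.944, 0.004]
contact_force: [-0.7, 0.0, 0.0]
width: 0.012
```

Request:
move_arm([
  [0,0,0,0,0,0,0],
  [0,0,0,0,0,0,0],
  [0,0,0,0,0,0,0],
])

```text
clock: 3.2
position: [0.5441, -0.2893, 0.1693]
eef_rot: [-2.46, -1.946, 0.002]
contact_force: [-0.4, -0.3, -0.8]
width: 0.0002
```

```bash
python3 - <<'E'
from h import *
imaging.snapshot('top')
where()
s=shot('wrist','w3'); where()
shot('scene','s3')
print(s['T_tool_cam'].round(4).tolist())
E
```

```text
t 3.25 pos [ 0.5441 -0.2894  0.1691] phi 76.68 zdir [-0.0044  0.0029 -1.    ] F [-0.4  -0.35 -0.06] w -0.0001 q6 1.31
t 3.3 pos [ 0.544  -0.2894  0.1688] phi 76.67 zdir [-0.0048  0.0031 -1.    ] F [ 0.14 -0.11  0.09] w 0.0 q6 1.31
[[0.0008, 0.9533, 0.302, 0.0784], [1.0, -0.0009, 0.0004, -0.0007], [0.0007, 0.302, -0.9533, -0.1415], [0.0, 0.0, 0.0, 1.0]]
```

View pics/w3.png

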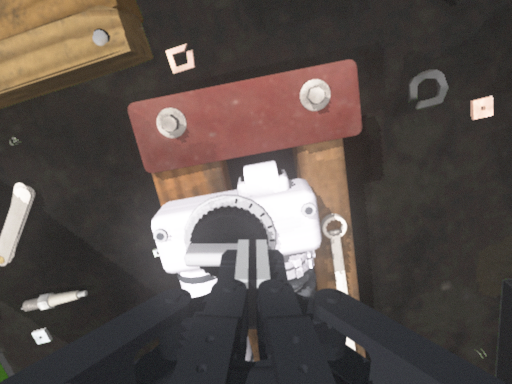

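```bash
python3 - <<'E'
from h import *
rel([wp(-13.5,.02,.026,z) for z in (.15,.135,.125,.118,.114)])
E
```

```text
[-0.0021, 0.0031, 0.0185] [-0.3, -0.1, 0.2]
[-0.0021, 0.0032, 0.0335] [-0.3, -0.1, 0.2]
[-0.0021, 0.0033, 0.0435] [-0.3, -0.1, 0.2]
[-0.0022, 0.0033, 0.0505] [-0.3, -0.1, 0.2]
[-0.0022, 0.0034, 0.0545] [-0.3, -0.1, 0.2]
```

Request:
move_arm([
  [-0.002,0.003,0.0185,-0.3,0,0.2,0],
  [-0.002,0.003,0.0335,-0.3,0,0.2,0],
  [-0.002,0.003,0.0435,-0.3,0,0.2,0],
  [-0.002,0.003,0.0505,-0.3,0,0.2,0],
  [-0.002,0.003,0.0545,-0.3,0,0.2,0],
])

```text
clock: 3.85
position: [0.5459, -0.2919, 0.1136]
eef_rot: [-2.466, -1.943, -0.002]
contact_force: [1.0, -0.8, 0.3]
width: -0.0001
```

```bash
python3 - <<'E'
from h import *
imaging.snapshot('top');imaging.snapshot('top')
where()
s=shot('wrist','w4');
I=cv2.cvtColor(s['pixels'],4)[110:310,130:370]
cv2.imwrite('pics/w4c.png',cv2.resize(I,None,fx=3,fy=3,interpolation=cv2.INTER_CUBIC))
s=shot('scene','s4');
I=cv2.cvtColor(s['pixels'],4)[130:260,200:350]
cv2.imwrite('pics/s4c.png',cv2.resize(I,None,fx=4,fy=4,interpolation=cv2.INTER_CUBIC))
rel([wp(-13.5,.02,o,.113) for o in (.024,.022,.020,.018,.016)])
E
```

```text
t 3.95 pos [ 0.5459 -0.2918  0.1137] phi 76.47 zdir [-5.0e-04  2.4e-03 -1.0e+00] F [ 0.11 -0.67 -0.25] w -0.0 q6 1.32
[-0.0021, -0.0, 0.0015] [0.0, -0.1, -0.0]
[-0.0041, -0.0, 0.0015] [0.0, -0.1, -0.0]
[-0.0061, -0.0, 0.0015] [0.0, -0.1, -0.0]
[-0.0081, -0.0, 0.0015] [0.0, -0.1, -0.0]
[-0.0101, -0.0, 0.0015] [0.0, -0.1, -0.0]
```

View pics/w4c.png

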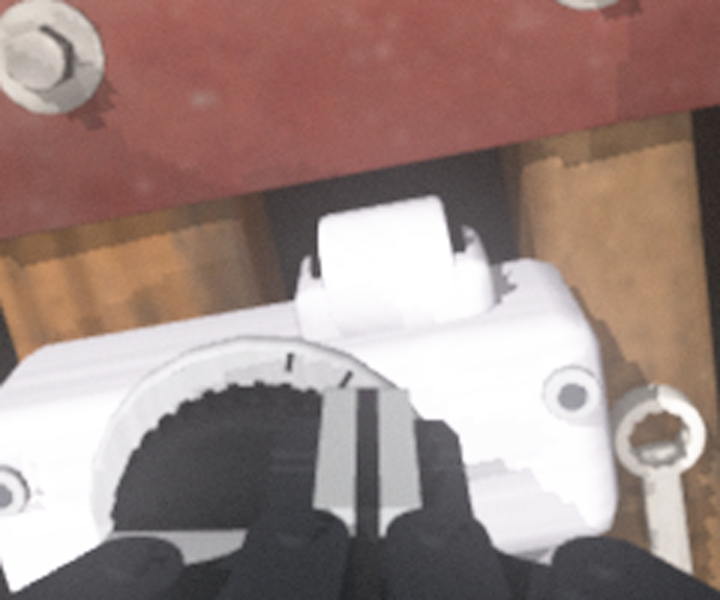

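View pics/s4c.png

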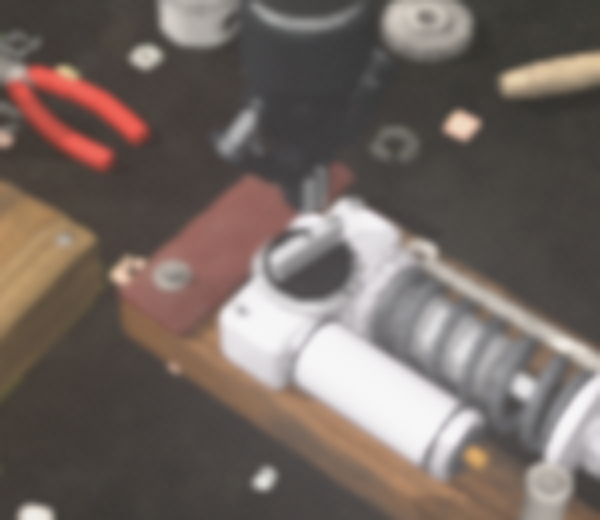

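Request:
move_arm([
  [-0.002,0,0.001,0,0,0,0],
  [-0.004,0,0.001,0,0,0,0],
  [-0.006,0,0.001,0,0,0,0],
  [-0.007,0,0.001,0,0,0,0],
  [-0.008,0,0.001,0,0,0,0],
])

```text
clock: 4.55
position: [0.5445, -0.3, 0.1135]
eef_rot: [-2.467, -1.944, -0.003]
contact_force: [-0.5, -0.3, -0.8]
width: 0.0002
```

```bash
python3 - <<'E'
from h import *
imaging.snapshot('top')
where()
rel([wp(-13.5,.02,o,.113) for o in (.016,.015,.014)])
E
```

```text
t 4.6 pos [ 0.5444 -0.3001  0.1135] phi 76.46 zdir [ 7.0e-04  1.6e-03 -1.0e+00] F [-0.    0.11  0.21] w -0.0003 q6 1.3
[-0.0017, -0.0, 0.0005] [0.0, -0.1, -0.0]
[-0.0027, -0.0, 0.0005] [0.0, -0.1, -0.0]
[-0.0037, -0.0, 0.0005] [0.0, -0.1, -0.0]
```

Request:
move_arm([
  [-0.001,0,0,0,0,0,0],
  [-0.002,0,0,0,0,0,0],
])

```text
clock: 4.8
position: [0.544, -0.3019, 0.1135]
eef_rot: [-2.467, -1.943, -0.003]
contact_force: [0.3, 1.5, 0.8]
width: 0.0001
```

Request:
move_arm([
  [-0.001,0,0,0,0,0,0],
  [-0.002,0,0,0,0,0,0],
])

```text
clock: 5.0
position: [0.5439, -0.3023, 0.1135]
eef_rot: [-2.465, -1.943, -0.008]
contact_force: [1.9, 6.0, 1.0]
width: 0.0003
```

Request:
move_arm([
  [-0.001,0,0,0,0,0,0],
  [-0.002,0,0,0,0,0,0],
])

```text
clock: 5.2
position: [0.544, -0.3025, 0.1135]
eef_rot: [-2.462, -1.943, -0.013]
contact_force: [2.9, 8.5, 1.5]
width: -0.0001
```

```bash
cat >> h.py <<'E'
def cw(th,z=.1125,rc=.022,L=12,gap=0.):
    p=wp(th,rc,.0172+gap,z); return (*p[:3],th+90-L)
E
python3 - <<'E'
from h import *
imaging.snapshot('top');where()
rel([cw(-13.5,gap=.004),cw(-13.5,gap=.004),cw(-13.5,gap=.001),cw(-16.5),cw(-19.5)])
E
```

```text
t 5.25 pos [ 0.544  -0.3025  0.1135] phi 76.57 zdir [ 0.003   0.0093 -1.    ] F [2.03 7.51 2.76] w 0.0 q6 1.29
[0.0058, 0.0019, 0.0011] [-0.0, -0.6, 12.1]
[0.0058, 0.0019, 0.0011] [-0.0, -0.6, 12.1]
[0.0028, 0.0019, 0.0011] [-0.0, -0.6, 12.1]
[0.0007, 0.0027, 0.001] [-0.0, -0.6, 15.1]
[-0.0006, 0.0035, 0.001] [-0.0, -0.6, 18.1]
```

Request:
move_arm([
  [0.006,0.002,0,0,-0.6,6,0],
  [0.006,0.002,0.0005,0,-0.6,12,0],
  [0.003,0.002,0.0005,0,-0.6,12,0],
  [0.001,0.0025,0.0005,0,-0.6,15,0],
  [-0.0005,0.0035,0.0005,0,-0.6,18,0],
])

```text
clock: 5.75
position: [0.5474, -0.3025, 0.113]
eef_rot: [-2.737, -1.536, -0.002]
contact_force: [1.7, 7.4, 1.9]
width: -0.0003
```

```bash
python3 - <<'E'
from h import *
imaging.snapshot('top');where()
rel([cw(-t) for t in (21.5,24,26.5,29)])
E
```

```text
t 5.8 pos [ 0.5474 -0.3025  0.113 ] phi 58.52 zdir [-2.0e-04  3.5e-03 -1.0e+00] F [0.88 6.35 1.69] w 0.0 q6 1.61
[-0.0018, 0.0013, 0.0004] [-0.1, -0.2, 2.0]
[-0.0027, 0.0022, 0.0004] [-0.1, -0.2, 4.5]
[-0.0035, 0.003, 0.0004] [-0.1, -0.2, 7.0]
[-0.0045, 0.0038, 0.0004] [-0.1, -0.2, 9.5]
```

Request:
move_arm([
  [-0.002,0.001,0,0,0,2,0],
  [-0.003,0.002,0,0,0,4.5,0],
  [-0.0035,0.003,0,0,0,7,0],
])

```text
clock: 6.1
position: [0.5488, -0.3038, 0.113]
eef_rot: [-2.819, -1.365, -0.01]
contact_force: [2.7, 11.9, 3.0]
width: -0.0
```

```bash
python3 - <<'E'
from h import *
s=shot('wrist','w5');where()
I=cv2.cvtColor(s['pixels'],4)[110:310,130:370]
cv2.imwrite('pics/w5c.png',cv2.resize(I,None,fx=3,fy=3,interpolation=cv2.INTER_CUBIC))
s=shot('top','t5');where()
I=cv2.cvtColor(s['pixels'],4)[140:240,220:340]
cv2.imwrite('pics/t5c.png',cv2.resize(I,None,fx=5,fy=5,interpolation=cv2.INTER_CUBIC))
s=shot('scene','s5');
I=cv2.cvtColor(s['pixels'],4)[160:240,230:320]
cv2.imwrite('pics/s5c.png',cv2.resize(I,None,fx=6,fy=6,interpolation=cv2.INTER_CUBIC))
E
```

```text
t 6.15 pos [ 0.5487 -0.3051  0.113 ] phi 51.57 zdir [ 8.0e-04  7.8e-03 -1.0e+00] F [ 2.11 -0.23  0.31] w 0.0001 q6 1.73
t 6.2 pos [ 0.5483 -0.3069  0.113 ] phi 51.66 zdir [-2.0e-04  3.7e-03 -1.0e+00] F [ 0.61 -0.29 -0.51] w 0.0 q6 1.73
```

View pics/w5c.png

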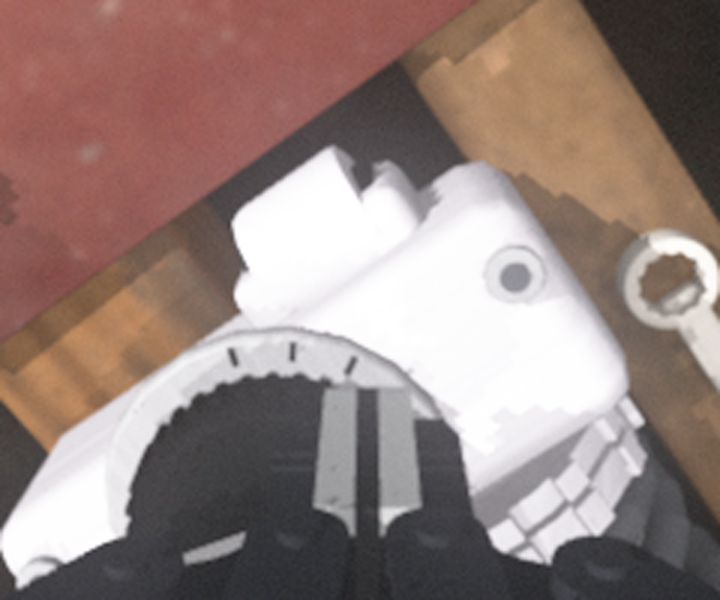

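View pics/s5c.png

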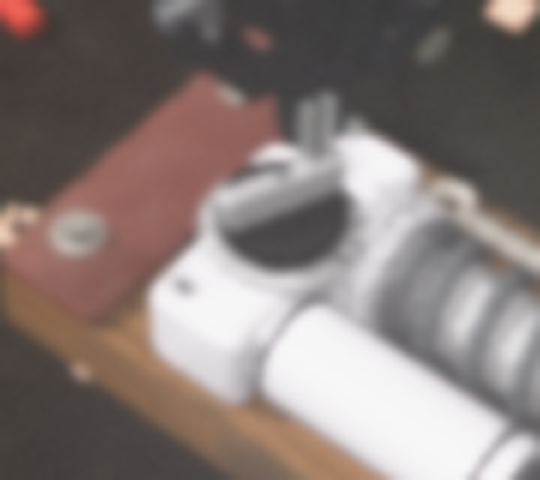

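View pics/t5c.png

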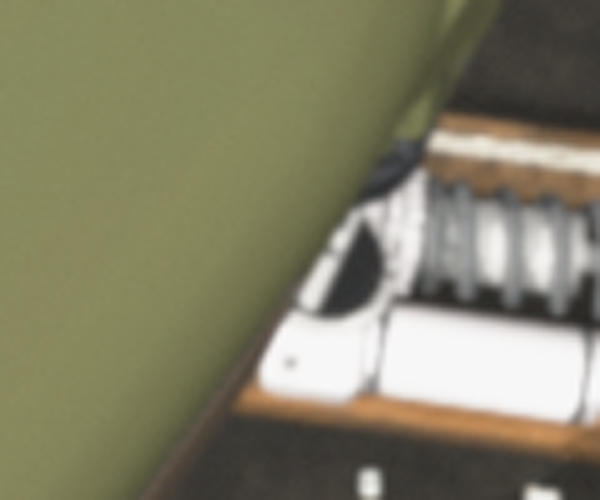

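```bash
python3 - <<'E'
from h import *
rel([cw(-t) for t in (29,32,35,38,41)])
E
```

```text
[-0.0003, 0.0006, 0.0005] [-0.1, -0.1, 2.6]
[-0.0013, 0.0017, 0.0005] [-0.1, -0.1, 5.6]
[-0.0024, 0.0026, 0.0005] [-0.1, -0.1, 8.6]
[-0.0035, 0.0036, 0.0005] [-0.1, -0.1, 11.6]
[-0.0047, 0.0045, 0.0005] [-0.1, -0.1, 14.6]
```

Request:
move_arm([
  [-0.0005,0.0005,0,0,0,3,0],
  [-0.0015,0.0015,0,0,0,5.5,0],
  [-0.0025,0.0025,0,0,0,8.5,0],
  [-0.0035,0.0035,0,0,0,11.5,0],
  [-0.0045,0.0045,0,0,0,14.5,0],
])

```text
clock: 6.75
position: [0.5494, -0.3125, 0.1129]
eef_rot: [-2.972, -0.999, -0.005]
contact_force: [3.1, 8.2, 1.2]
width: -0.0003
```

```bash
python3 - <<'E'
from h import *
where()
rel([cw(-t) for t in (42,44,46,48,50)])
E
```

```text
t 6.75 pos [ 0.5494 -0.3125  0.1129] phi 37.16 zdir [ 0.0011  0.0064 -1.    ] F [3.06 8.25 1.23] w -0.0003 q6 1.97
[-0.0019, 0.0013, 0.0004] [-0.3, -0.3, 1.2]
[-0.0025, 0.002, 0.0004] [-0.3, -0.3, 3.2]
[-0.0032, 0.0027, 0.0004] [-0.3, -0.3, 5.2]
[-0.0039, 0.0034, 0.0004] [-0.3, -0.3, 7.2]
[-0.0047, 0.004, 0.0004] [-0.3, -0.3, 9.2]
```

Request:
move_arm([
  [-0.002,0.0013,0,0,0,1.5,0],
  [-0.0028,0.002,0,0,0,3,0],
  [-0.0035,0.0027,0,0,0,5,0],
])

```text
clock: 7.05
position: [0.548, -0.3177, 0.1129]
eef_rot: [-3.015, -0.869, -0.003]
contact_force: [0.4, -0.1, 0.2]
width: -0.0
```

```bash
python3 - <<'E'
from h import *
where();imaging.snapshot('top');where()
rel([cw(-t) for t in (47,49,51,54,57)])
E
```

```text
t 7.05 pos [ 0.548  -0.3177  0.1129] phi 32.16 zdir [ 6.0e-04  4.6e-03 -1.0e+00] F [ 0.42 -0.13  0.18] w -0.0 q6 2.05
t 7.1 pos [ 0.5479 -0.318   0.1129] phi 32.07 zdir [ 5.0e-04  4.5e-03 -1.0e+00] F [ 0.21 -0.56  0.25] w 0.0 q6 2.05
[0.001, -0.0005, 0.0004] [-0.2, -0.2, 1.1]
[0.0003, 0.0002, 0.0004] [-0.2, -0.2, 3.1]
[-0.0004, 0.0009, 0.0004] [-0.2, -0.2, 5.1]
[-0.0014, 0.0019, 0.0004] [-0.2, -0.1, 8.1]
[-0.0025, 0.0029, 0.0004] [-0.2, -0.1, 11.1]
```

Request:
move_arm([
  [0.0003,0,0,-0.2,0,3,0],
  [-0.0005,0.001,0,-0.2,0,5,0],
  [-0.0014,0.002,0,-0.2,0,8,0],
  [-0.0025,0.003,0,-0.2,0,11,0],
  [-0.0036,0.0038,0,-0.2,0,14,0],
])

```text
clock: 7.6
position: [0.548, -0.3223, 0.1129]
eef_rot: [-3.099, -0.493, -0.008]
contact_force: [5.2, 5.1, -1.8]
width: -0.0
```

```bash
python3 - <<'E'
from h import *
where();imaging.snapshot('top');where()
rel([cw(-t) for t in (62,64,66,68,70)])
E
```

```text
t 7.6 pos [ 0.548  -0.3223  0.1129] phi 18.08 zdir [ 0.0048  0.004  -1.    ] F [ 5.15  5.13 -1.82] w -0.0 q6 2.29
t 7.65 pos [ 0.5481 -0.3224  0.1128] phi 17.99 zdir [ 0.0049  0.004  -1.    ] F [ 4.02  4.2  -0.66] w 0.0 q6 2.29
[-0.0022, 0.0011, 0.0003] [-0.1, -0.3, 2.0]
[-0.0029, 0.0018, 0.0003] [-0.1, -0.3, 4.0]
[-0.0036, 0.0025, 0.0003] [-0.2, -0.3, 6.0]
[-0.0043, 0.0031, 0.0003] [-0.2, -0.3, 8.0]
[-0.005, 0.0038, 0.0003] [-0.2, -0.3, 10.0]
```

Request:
move_arm([
  [-0.0022,0.0011,0,-0.1,-0.3,2,0],
  [-0.003,0.0018,0,-0.1,-0.3,4,0],
  [-0.0038,0.0025,0,-0.1,-0.3,6,0],
])

```text
clock: 7.95
position: [0.5451, -0.3267, 0.1128]
eef_rot: [3.124, 0.328, -0.0]
contact_force: [1.1, -0.3, 0.1]
width: -0.0003
```

```bash
python3 - <<'E'
from h import *
where();imaging.snapshot('top');where()
rel([cw(-t) for t in (67,69,71,74,77)])
E
```

```text
t 7.95 pos [ 0.5451 -0.3267  0.1128] phi 12.0 zdir [-1.e-04 -3.e-04 -1.e+00] F [ 1.1  -0.31  0.09] w -0.0003 q6 2.39
t 8.0 pos [ 0.5449 -0.3269  0.1127] phi 11.92 zdir [-3.e-04 -5.e-04 -1.e+00] F [-0.29 -1.06 -0.29] w 0.0003 q6 2.39
[0.0005, -0.0006, 0.0002] [0.0, 0.0, 0.9]
[-0.0001, 0.0001, 0.0002] [0.0, 0.0, 2.9]
[-0.0008, 0.0008, 0.0002] [0.0, 0.0, 4.9]
[-0.0019, 0.0018, 0.0002] [0.0, 0.0, 7.9]
[-0.003, 0.0028, 0.0002] [0.0, 0.0, 10.9]
```

Request:
move_arm([
  [0,0,0,0,0,3,0],
  [-0.0008,0.0008,0,0,0,5,0],
  [-0.0019,0.0018,0,0,0,8,0],
  [-0.003,0.0028,0,0,0,11,0],
  [-0.004,0.0036,0,0,0,13.5,0],
])

```text
clock: 8.5
position: [0.5433, -0.3311, 0.1128]
eef_rot: [-3.14, 0.043, -0.005]
contact_force: [6.3, 3.9, -2.7]
width: -0.0001
```

```bash
python3 - <<'E'
from h import *
where();imaging.snapshot('top');where()
rel([cw(-t) for t in (82,84,86,88)])
E
```

```text
t 8.5 pos [ 0.5433 -0.3311  0.1128] phi -1.56 zdir [ 3.4e-03  8.0e-04 -1.0e+00] F [ 6.26  3.86 -2.74] w -0.0001 q6 2.62
t 8.55 pos [ 0.5434 -0.3311  0.1128] phi -1.64 zdir [ 3.5e-03  9.0e-04 -1.0e+00] F [ 4.68  2.55 -1.87] w 0.0002 q6 2.62
[-0.0025, 0.001, 0.0003] [-0.1, -0.2, 2.4]
[-0.0031, 0.0017, 0.0003] [-0.1, -0.2, 4.4]
[-0.0038, 0.0024, 0.0003] [-0.1, -0.2, 6.4]
[-0.0045, 0.0031, 0.0003] [-0.1, -0.2, 8.4]
```

Request:
move_arm([
  [-0.0023,0.001,0,0,-0.2,2,0],
  [-0.003,0.0017,0,0,-0.2,4,0],
  [-0.0036,0.0022,0,0,-0.2,5.5,0],
])

```text
clock: 8.85
position: [0.5411, -0.3335, 0.1129]
eef_rot: [-3.134, 0.194, -0.004]
contact_force: [1.5, 0.4, -0.3]
width: -0.0001
```

```bash
python3 - <<'E'
from h import *
where()
s=shot('scene','s6');
I=cv2.cvtColor(s['pixels'],4)[160:240,230:320]
cv2.imwrite('pics/s6c.png',cv2.resize(I,None,fx=6,fy=6,interpolation=cv2.INTER_CUBIC))
where()
E
```

```text
t 8.85 pos [ 0.5411 -0.3335  0.1129] phi -7.07 zdir [ 0.0025  0.001  -1.    ] F [ 1.53  0.45 -0.28] w -0.0001 q6 2.71
t 8.9 pos [ 0.5399 -0.3339  0.1128] phi -7.15 zdir [ 2.e-04  2.e-04 -1.e+00] F [-0.25 -0.05 -0.76] w -0.0004 q6 2.71
```

View pics/s6c.png

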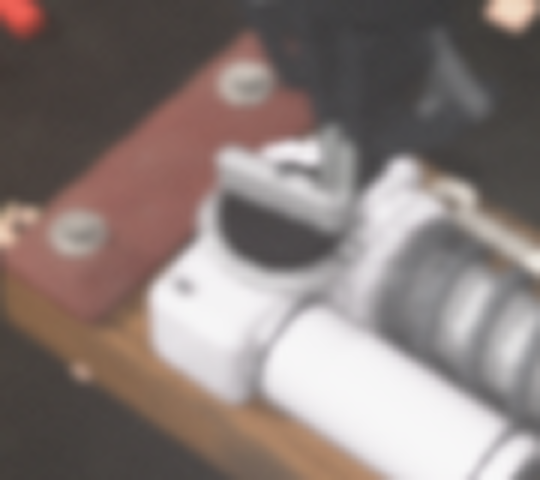

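Request:
move_arm([
  [0.004,0,0,0,0,0,0],
  [0.01,0,0,0,0,0,0],
  [0.012,0,-0.03,0,0,0,0],
  [0.0,0,-0.07,0,0,0,0],
  [-0.02,0,-0.1,0,0,0,0],
])

```text
clock: 9.4
position: [0.5213, -0.3322, 0.2145]
eef_rot: [3.134, -0.193, 0.003]
contact_force: [1.3, -1.1, 1.6]
width: 0.0005
```

Request:
move_arm([
  [-0.015,0,-0.02,0,0,0,0.085],
  [-0.03,0,-0.03,0,0,0,0.085],
  [-0.03,0,-0.03,0,0,0,0.085],
  [-0.03,0,-0.03,0,0,0,0.085],
  [-0.03,0,-0.03,0,0,0,0.085],
])

```text
clock: 9.9
position: [0.4914, -0.3282, 0.2427]
eef_rot: [3.136, -0.193, -0.0]
contact_force: [0.1, -0.4, -0.4]
width: 0.0722
```

```bash
python3 - <<'E'
from h import *
imaging.snapshot('top');where()
s=shot('wrist','w7'); where()
print(proj(s,[*C,.1235]))
E
```

```text
t 9.95 pos [ 0.4914 -0.3281  0.2426] phi -7.05 zdir [-3.e-04  1.e-04 -1.e+00] F [-0.44 -0.61  0.47] w 0.0793 q6 2.68
t 10.0 pos [ 0.4915 -0.3281  0.2428] phi -7.04 zdir [-1.e-04 -0.e+00 -1.e+00] F [0.95 0.4  0.16] w 0.0846 q6 2.68
(np.float64(229.87017148137565), np.float64(153.27423512724334))
```

View pics/w7.png

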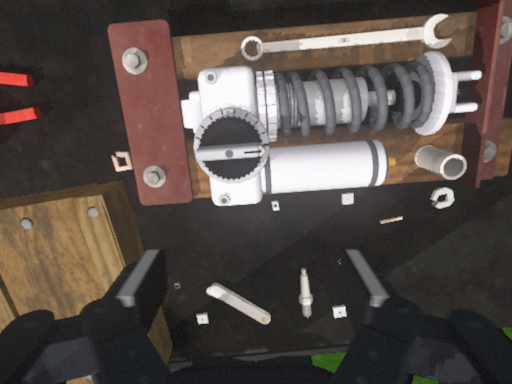

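```bash
python3 - <<'E'
from h import *
s=dict(np.load('pics/w7.npz'))
I=cv2.cvtColor(s['pixels'],4)[95:215,170:290]
cv2.imwrite('pics/w7c.png',cv2.resize(I,None,fx=5,fy=5,interpolation=cv2.INTER_CUBIC))
E
```

```text
(no output)
```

View pics/w7c.png

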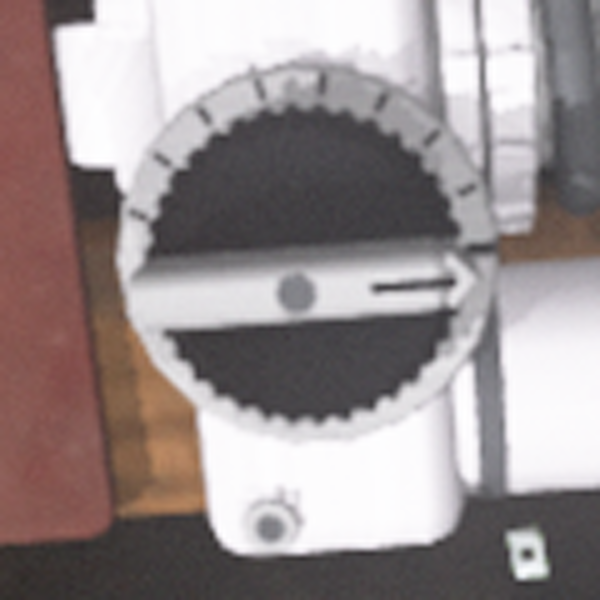

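```bash
python3 - <<'E'
from h import *
s=dict(np.load('pics/w7.npz'))
f=lambda x,y:(170+x/5-.4,95+y/5-.4)
c=plane(s,*f(297,293),.1235);t=plane(s,*f(470,283),.1235);b=plane(s,*f(135,302),.1235)
print('centre',c.round(4),'C',C)
for d in (t-c,t-b): print(np.degrees(np.arctan2(d[1],d[0])).round(2),np.linalg.norm(d).round(4))
T=[(482,245),(469,190),(433,138),(382,101),(323,83),(262,88),(205,115),(163,160),(139,214)]
P=np.array([plane(s,*f(*p),.1055) for p in T])
from scipy.optimize import least_squares
r=least_squares(lambda q:np.hypot(P[:,0]-q[0],P[:,1]-q[1])-q[2],[*c[:2],.032]);print('tick centre',r.x.round(4))
d=P[:,:2]-r.x[:2];print(np.degrees(np.arctan2(d[:,1],d[:,0])).round(1))
E
```

```text
centre [ 0.5209 -0.312   0.1235] C [ 0.5208 -0.3127]
-93.67 0.0277
-93.73 0.0538
tick centre [ 0.5228 -0.3131  0.0296]
[-91.5 -73.  -52.5 -32.3 -12.6   7.   27.5  47.7  67.2]
```

```bash
cat >> h.py <<'E'
def ccw(th,z=.1125,rc=.022,L=12,gap=0.):
    p=wp(th,rc,-.0172-gap,z); return (*p[:3],th+90+L)
E
python3 - <<'E'
from h import *
rel([ccw(-93.7,z=z,gap=.008) for z in (.22,.19,.16,.14,.125)])
E
```

```text
[0.0033, 0.0045, 0.0228] [0.0, 0.0, -15.3]
[0.0033, 0.0045, 0.0528] [0.0, 0.0, -15.3]
[0.0034, 0.0045, 0.0828] [0.0, 0.0, -15.3]
[0.0034, 0.0045, 0.1028] [0.0, 0.0, -15.3]
[0.0034, 0.0045, 0.1178] [0.0, 0.0, -15.3]
```

Request:
move_arm([
  [0.003,0.0045,0.01,0,0,-8,0],
  [0.003,0.0045,0.03,0,0,-15.3,0],
  [0.003,0.0045,0.05,0,0,-15.3,0],
  [0.003,0.0045,0.07,0,0,-15.3,0],
  [0.003,0.0045,0.08,0,0,-15.3,0],
])

```text
clock: 10.5
position: [0.493, -0.332, 0.1599]
eef_rot: [-3.131, -0.227, 0.006]
contact_force: [-0.2, 0.4, -0.5]
width: 0.012
```

Request:
move_arm([
  [0,0,0,0,0,0,0],
  [0,0,0,0,0,0,0],
  [0,0,0,0,0,0,0],
])

```text
clock: 10.8
position: [0.4937, -0.3324, 0.1607]
eef_rot: [-3.132, -0.227, 0.004]
contact_force: [0.3, 1.0, -0.1]
width: 0.0002
```

```bash
python3 - <<'E'
from h import *
where()
rel([ccw(-93.7,z=z,gap=.008) for z in (.15,.135,.125,.118,.113)])
E
```

```text
t 10.8 pos [ 0.4937 -0.3324  0.1607] phi 8.29 zdir [-0.0025  0.0016 -1.    ] F [ 0.28  0.96 -0.07] w 0.0002 q6 2.4
[0.0005, 0.0007, 0.0107] [-0.1, 0.1, -0.0]
[0.0005, 0.0008, 0.0257] [-0.1, 0.1, -0.0]
[0.0005, 0.0008, 0.0357] [-0.1, 0.1, -0.0]
[0.0006, 0.0008, 0.0427] [-0.1, 0.1, -0.0]
[0.0006, 0.0008, 0.0477] [-0.1, 0.1, -0.0]
```

Request:
move_arm([
  [0.0005,0.001,0.0107,0,0,0,0],
  [0.0005,0.001,0.0257,0,0,0,0],
  [0.0005,0.001,0.0357,0,0,0,0],
  [0.0005,0.001,0.0427,0,0,0,0],
  [0.0005,0.001,0.0477,0,0,0,0],
])

```text
clock: 11.3
position: [0.494, -0.3331, 0.1123]
eef_rot: [-3.131, -0.227, 0.005]
contact_force: [0.7, 0.2, -0.1]
width: -0.0002
```

```bash
python3 - <<'E'
from h import *
where();imaging.snapshot('top');where()
rel([ccw(-93.7,gap=.004),ccw(-93.7,gap=.001),ccw(-92),ccw(-90),ccw(-88)])
E
```

```text
t 11.3 pos [ 0.494  -0.3331  0.1123] phi 8.29 zdir [-0.0031  0.002  -1.    ] F [ 0.74  0.23 -0.13] w -0.0002 q6 2.4
t 11.35 pos [ 0.4937 -0.3329  0.1117] phi 8.29 zdir [-0.0037  0.0024 -1.    ] F [ 0.43  0.18 -0.18] w -0.0002 q6 2.4
[0.0044, 0.001, -0.0008] [-0.2, 0.2, -0.0]
[0.0074, 0.0016, -0.0008] [-0.2, 0.2, -0.0]
[0.0089, 0.0024, -0.0008] [-0.2, 0.2, -1.7]
[0.0095, 0.0032, -0.0008] [-0.2, 0.2, -3.7]
[0.0102, 0.0038, -0.0008] [-0.2, 0.2, -5.7]
```

Request:
move_arm([
  [0.0044,0.001,-0.0008,-0.2,0.2,0,0],
  [0.0074,0.0016,-0.0008,-0.2,0.2,0,0],
  [0.0089,0.0024,-0.0008,-0.2,0.2,-1.7,0],
  [0.0095,0.003,-0.0008,-0.2,0.2,-3.7,0],
  [0.01,0.0036,-0.0008,-0.2,0.2,-5.7,0],
])

```text
clock: 11.85
position: [0.5037, -0.3352, 0.1129]
eef_rot: [3.117, 0.387, -0.001]
contact_force: [-3.7, 0.3, 1.7]
width: -0.0001
```

```bash
python3 - <<'E'
from h import *
where();imaging.snapshot('top');where()
rel([ccw(-t) for t in (86,84,82,80)])
E
```

```text
t 11.85 pos [ 0.5037 -0.3352  0.1129] phi 14.14 zdir [-8.e-04 -7.e-04 -1.e+00] F [-3.68  0.34  1.7 ] w -0.0001 q6 2.31
t 11.9 pos [ 0.5036 -0.3352  0.1129] phi 14.18 zdir [-8.e-04 -7.e-04 -1.e+00] F [-3.41  0.66  0.99] w 0.0001 q6 2.31
[0.0013, 0.001, 0.0004] [0.0, 0.1, -1.8]
[0.002, 0.0017, 0.0004] [0.0, 0.1, -3.8]
[0.0027, 0.0024, 0.0004] [0.0, 0.1, -5.8]
[0.0034, 0.0031, 0.0004] [0.0, 0.1, -7.8]
```

Request:
move_arm([
  [0.0013,0.001,0,0,0,-2,0],
  [0.002,0.0017,0,0,0,-4,0],
  [0.0027,0.0024,0,0,0,-6,0],
  [0.0034,0.003,0,0,0,-8,0],
])

```text
clock: 12.3
position: [0.5046, -0.3371, 0.1129]
eef_rot: [-3.082, -0.606, 0.011]
contact_force: [-8.4, 0.8, 4.7]
width: 0.0002
```

```bash
python3 - <<'E'
from h import *
where();imaging.snapshot('top');where()
rel([ccw(-t) for t in (80,78,76,74)])
E
```

```text
t 12.3 pos [ 0.5046 -0.3371  0.1129] phi 22.23 zdir [-6.9e-03 -8.0e-04 -1.0e+00] F [-8.42  0.75  4.66] w 0.0002 q6 2.17
t 12.35 pos [ 0.5045 -0.3371  0.1129] phi 22.29 zdir [-7.e-03 -7.e-04 -1.e+00] F [-7.22  0.71  4.01] w 0.0001 q6 2.17
[0.0028, 0.0014, 0.0003] [-0.1, 0.4, 0.3]
[0.0035, 0.0021, 0.0003] [-0.1, 0.4, -1.7]
[0.0041, 0.0029, 0.0003] [-0.1, 0.4, -3.7]
[0.0048, 0.0036, 0.0003] [-0.1, 0.4, -5.7]
```

Request:
move_arm([
  [0.0025,0.001,0,0,0.3,0,0],
  [0.003,0.0015,0,0,0.3,-1,0],
  [0.0036,0.002,0,0,0.3,-2,0],
])

```text
clock: 12.65
position: [0.5048, -0.3376, 0.1129]
eef_rot: [-3.068, -0.66, 0.014]
contact_force: [-10.3, -1.2, 5.6]
width: -0.0002
```

```bash
python3 - <<'E'
from h import *
where();imaging.snapshot('top');where()
rel([ccw(-t) for t in (78,76,74,71,68,65)])
E
```

```text
t 12.65 pos [ 0.5048 -0.3376  0.1129] phi 24.28 zdir [-9.4e-03  9.0e-04 -1.0e+00] F [-10.25  -1.2    5.58] w -0.0002 q6 2.13
t 12.7 pos [ 0.5048 -0.3376  0.1129] phi 24.32 zdir [-9.5e-03  9.0e-04 -1.0e+00] F [-9.68 -0.58  5.47] w -0.0001 q6 2.13
[0.0033, 0.0017, 0.0004] [-0.3, 0.5, 0.3]
[0.0039, 0.0025, 0.0004] [-0.3, 0.5, -1.7]
[0.0046, 0.0032, 0.0004] [-0.3, 0.5, -3.7]
[0.0056, 0.0042, 0.0003] [-0.3, 0.5, -6.7]
[0.0067, 0.0052, 0.0003] [-0.3, 0.5, -9.7]
[0.0079, 0.0061, 0.0003] [-0.3, 0.4, -12.7]
```

```bash
python3 - <<'E'
from h import *
s=shot('scene','s8')
I=cv2.cvtColor(s['pixels'],4)[160:240,230:320]
J=shot('wrist','w8')
J=cv2.cvtColor(J['pixels'],4)[130:290,150:350]
cv2.imwrite('pics/s8c.png',cv2.resize(I,None,fx=7,fy=7,interpolation=cv2.INTER_CUBIC))
cv2.imwrite('pics/w8c.png',cv2.resize(J,None,fx=3.5,fy=3.5,interpolation=cv2.INTER_CUBIC))
where()
E
```

```text
t 12.8 pos [ 0.5048 -0.3376  0.1129] phi 24.24 zdir [-0.0093  0.001  -1.    ] F [-9.71 -0.26  4.58] w -0.0002 q6 2.13
```

View pics/s8c.png

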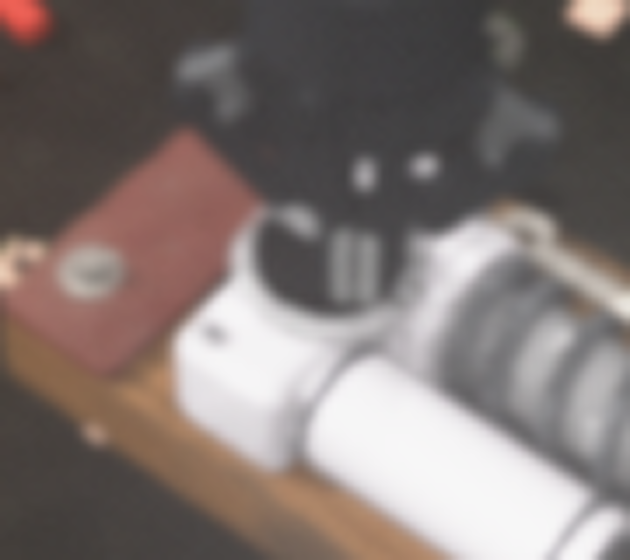

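View pics/w8c.png

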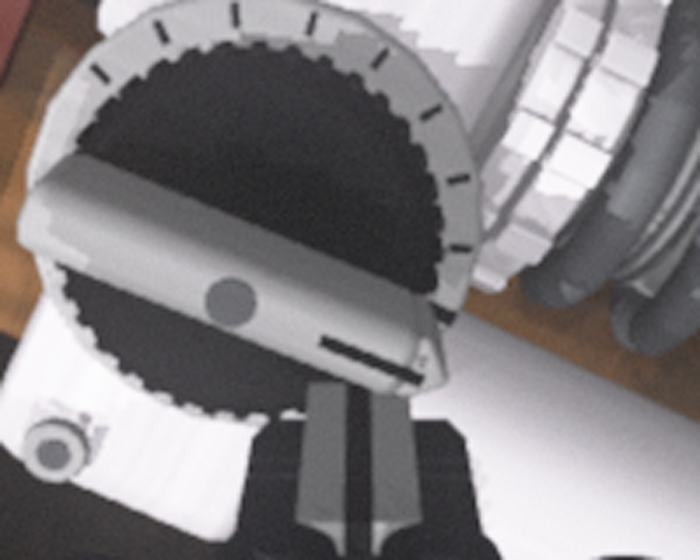

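Request:
move_arm([
  [0.0035,0.0005,0,0,0.4,0,0],
  [0.0045,0.0005,0,0,0.4,0,0],
  [0.0055,0.0005,0,0,0.4,0,0],
])

```text
clock: 13.1
position: [0.5101, -0.3361, 0.1132]
eef_rot: [-3.068, -0.658, 0.002]
contact_force: [0.6, -0.1, 0.1]
width: 0.0
```

```bash
python3 - <<'E'
from h import *
where();imaging.snapshot('top');where()
rel([ccw(-t) for t in (78,76,74,71,68,65)])
E
```

```text
t 13.1 pos [ 0.5101 -0.3361  0.1132] phi 24.23 zdir [-0.0024  0.0036 -1.    ] F [ 0.61 -0.1   0.1 ] w 0.0 q6 2.14
t 13.15 pos [ 0.5108 -0.3359  0.1132] phi 24.25 zdir [-0.0013  0.0037 -1.    ] F [ 0.11  1.09 -0.99] w 0.0003 q6 2.14
[-0.0028, 0.0008, 0.0007] [-0.2, -0.0, 0.3]
[-0.0022, 0.0015, 0.0007] [-0.2, -0.0, -1.7]
[-0.0015, 0.0022, 0.0007] [-0.2, -0.0, -3.7]
[-0.0005, 0.0033, 0.0007] [-0.2, -0.0, -6.7]
[0.0006, 0.0042, 0.0007] [-0.2, -0.0, -9.7]
[0.0017, 0.0051, 0.0007] [-0.2, -0.0, -12.7]
```

Request:
move_arm([
  [-0.0015,0.002,0,0,0,-4,0],
  [-0.0005,0.003,0,0,0,-7,0],
  [0.0006,0.004,0,0,0,-10,0],
  [0.0017,0.005,0,0,0,-13,0],
])

```text
clock: 13.55
position: [0.5131, -0.3402, 0.1134]
eef_rot: [-2.973, -1.005, 0.005]
contact_force: [-6.6, -1.6, 3.9]
width: 0.0
```

```bash
python3 - <<'E'
from h import *
where();J=shot('wrist','w9');where()
J=cv2.cvtColor(J['pixels'],4)[130:290,150:350]
cv2.imwrite('pics/w9c.png',cv2.resize(J,None,fx=3.5,fy=3.5,interpolation=cv2.INTER_CUBIC))
rel([ccw(-t) for t in (65,63,61,59,57)])
E
```

```text
t 13.55 pos [ 0.5131 -0.3402  0.1134] phi 37.37 zdir [-0.0044  0.0023 -1.    ] F [-6.59 -1.63  3.92] w 0.0 q6 1.9
t 13.6 pos [ 0.5131 -0.3403  0.1134] phi 37.46 zdir [-0.0045  0.0023 -1.    ] F [-5.04 -2.07  3.51] w -0.0001 q6 1.9
[0.0013, 0.0005, 0.0009] [-0.3, 0.1, 0.5]
[0.002, 0.0013, 0.0009] [-0.3, 0.1, -1.5]
[0.0026, 0.002, 0.0009] [-0.3, 0.1, -3.5]
[0.0033, 0.0027, 0.0009] [-0.3, 0.1, -5.5]
[0.004, 0.0034, 0.0009] [-0.3, 0.1, -7.5]
```

View pics/w9c.png

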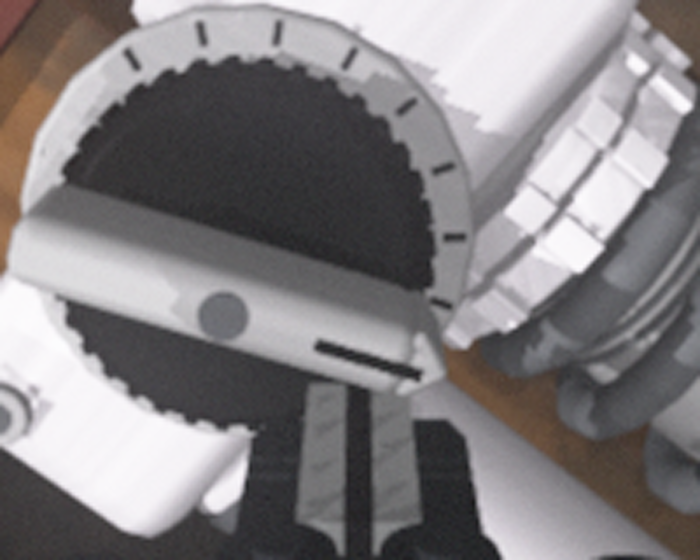

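Request:
move_arm([
  [0.002,0.0005,0.0003,0,0,-1,0],
  [0.003,0.001,0.0003,0,0,-2,0],
  [0.004,0.0013,0.0003,0,0,-3,0],
])

```text
clock: 13.9
position: [0.5167, -0.3394, 0.1134]
eef_rot: [-2.945, -1.086, 0.007]
contact_force: [1.0, 0.9, 0.3]
width: 0.0
```

```bash
python3 - <<'E'
from h import *
where();imaging.snapshot('top');where()
rel([ccw(-t) for t in (65,61,58,56)])
E
```

```text
t 13.9 pos [ 0.5167 -0.3394  0.1134] phi 40.48 zdir [-0.0052  0.0013 -1.    ] F [1.03 0.91 0.32] w 0.0 q6 1.85
t 13.95 pos [ 0.5178 -0.339   0.1134] phi 40.54 zdir [-0.0032  0.0022 -1.    ] F [-0.28  0.92 -1.13] w -0.0 q6 1.85
[-0.0031, -0.0014, 0.0009] [-0.2, 0.1, 3.5]
[-0.0019, 0.0001, 0.0009] [-0.2, 0.1, -0.5]
[-0.0009, 0.0012, 0.0009] [-0.2, 0.0, -3.5]
[-0.0002, 0.0019, 0.0009] [-0.2, 0.0, -5.5]
```

Released into click 2. Next, towards click 3.

```bash
python3 - <<'E'
from h import *
rel([ccw(-t,gap=.001) for t in (53.5,)]+[ccw(-t) for t in (51,48,46)])
E
```

```text
[-0.0003, 0.0026, 0.0009] [-0.2, 0.0, -8.0]
[0.0016, 0.0035, 0.0009] [-0.2, 0.0, -10.5]
[0.0027, 0.0044, 0.0009] [-0.2, 0.0, -13.5]
[0.0035, 0.005, 0.0009] [-0.2, 0.0, -15.5]
```

Request:
move_arm([
  [-0.0003,0.0025,0.0003,0,0,-7,0],
  [0.001,0.0033,0.0003,0,0,-10.5,0],
  [0.002,0.004,0.0003,0,0,-13,0],
  [0.0027,0.0045,0.0003,0,0,-14,0],
])

```text
clock: 14.35
position: [0.5227, -0.3412, 0.1131]
eef_rot: [-2.79, -1.439, 0.005]
contact_force: [-3.5, -2.6, 1.7]
width: 0.0007
```

```bash
python3 - <<'E'
from h import *
where();J=shot('wrist','w10');where()
J=cv2.cvtColor(J['pixels'],4)[130:290,150:350]
cv2.imwrite('pics/w10c.png',cv2.resize(J,None,fx=3.5,fy=3.5,interpolation=cv2.INTER_CUBIC))
rel([ccw(-t) for t in (47,45,43,41)])
E
```

```text
t 14.35 pos [ 0.5227 -0.3412  0.1131] phi 54.58 zdir [-3.9e-03  7.0e-04 -1.0e+00] F [-3.47 -2.56  1.71] w 0.0007 q6 1.61
t 14.4 pos [ 0.5227 -0.3412  0.1132] phi 54.58 zdir [-3.9e-03  8.0e-04 -1.0e+00] F [-3.21 -1.99  2.05] w -0.0002 q6 1.61
[0.0009, 0.0, 0.0007] [-0.2, 0.1, -0.4]
[0.0015, 0.0008, 0.0006] [-0.2, 0.1, -2.4]
[0.0022, 0.0015, 0.0006] [-0.2, 0.1, -4.4]
[0.0029, 0.0022, 0.0006] [-0.2, 0.1, -6.4]
```

View pics/w10c.png

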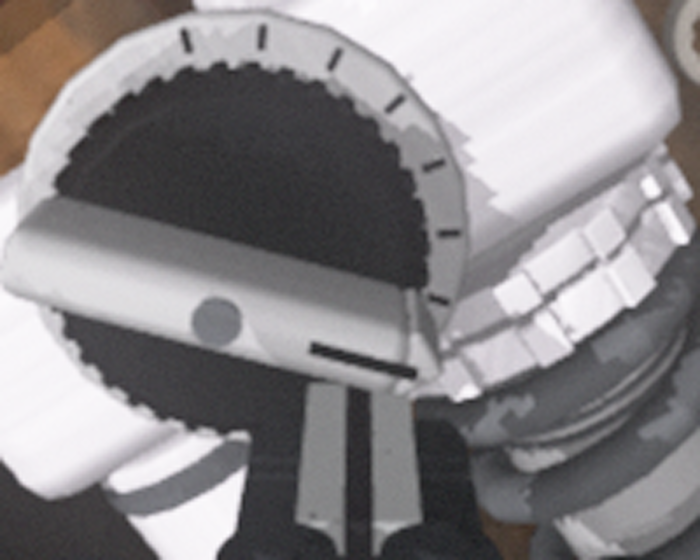

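Request:
move_arm([
  [0.002,0.0005,0.0003,0,0,-1,0],
  [0.003,0.001,0.0003,0,0,-2,0],
  [0.004,0.0013,0.0003,0,0,-3,0],
])

```text
clock: 14.7
position: [0.5265, -0.3389, 0.1131]
eef_rot: [-2.751, -1.512, 0.003]
contact_force: [0.9, 0.3, 0.8]
width: 0.0001
```

```bash
python3 - <<'E'
from h import *
where();imaging.snapshot('top');where()
rel([ccw(-t) for t in (43,40)]+[ccw(-33.5,gap=.001)]+[ccw(-t) for t in (31,29,27)])
E
```

```text
t 14.7 pos [ 0.5265 -0.3389  0.1131] phi 57.57 zdir [-0.0027  0.001  -1.    ] F [0.92 0.34 0.82] w 0.0001 q6 1.57
t 14.75 pos [ 0.527  -0.3383  0.1129] phi 57.64 zdir [-0.0019  0.002  -1.    ] F [-0.3   0.35  0.16] w -0.0 q6 1.56
[-0.0027, -0.0005, 0.0004] [-0.2, -0.0, -1.4]
[-0.0017, 0.0006, 0.0004] [-0.2, -0.0, -4.4]
[-0.0003, 0.0027, 0.0004] [-0.1, -0.1, -10.9]
[0.0016, 0.0035, 0.0004] [-0.1, -0.1, -13.4]
[0.0024, 0.004, 0.0004] [-0.1, -0.1, -15.4]
[0.0032, 0.0046, 0.0004] [-0.1, -0.1, -17.4]
```

Click 3 reached. Now contact for the last one.

Request:
move_arm([
  [-0.0003,0.0025,0.0003,0,0,-7,0],
  [0.0003,0.0028,0.0003,0,0,-11,0],
  [0.0016,0.0035,0.0003,0,0,-13.5,0],
  [0.0024,0.004,0.0003,0,0,-15,0],
])

```text
clock: 15.15
position: [0.5319, -0.3388, 0.1126]
eef_rot: [-2.529, -1.861, 0.002]
contact_force: [-2.7, -3.4, 0.9]
width: 0.0002
```

```bash
python3 - <<'E'
from h import *
where();J=shot('wrist','w11');where()
J=cv2.cvtColor(J['pixels'],4)[130:290,150:350]
cv2.imwrite('pics/w11c.png',cv2.resize(J,None,fx=3.5,fy=3.5,interpolation=cv2.INTER_CUBIC))
rel([ccw(-t) for t in (27,25,23,21)])
E
```

```text
t 15.15 pos [ 0.5319 -0.3388  0.1126] phi 72.7 zdir [-1.9e-03  8.0e-04 -1.0e+00] F [-2.72 -3.44  0.92] w 0.0002 q6 1.31
t 15.2 pos [ 0.5318 -0.3388  0.1126] phi 72.72 zdir [-2.e-03  8.e-04 -1.e+00] F [-2.69 -2.82  0.29] w -0.0 q6 1.31
[0.001, 0.0005, 0.0001] [-0.1, -0.0, -2.3]
[0.0016, 0.0012, 0.0001] [-0.1, -0.0, -4.3]
[0.0023, 0.0019, 0.0001] [-0.1, -0.0, -6.3]
[0.003, 0.0025, 0.0001] [-0.1, -0.0, -8.3]
```

View pics/w11c.png

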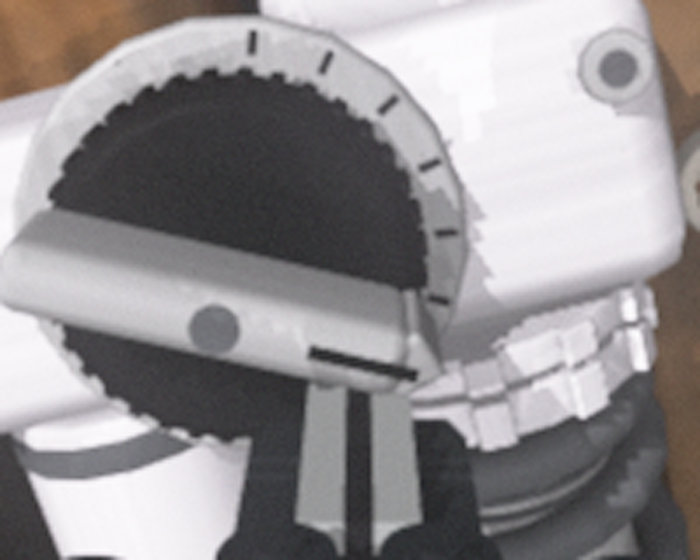

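Request:
move_arm([
  [0.002,0.0007,0,0,0,-1,0],
  [0.003,0.001,0,0,0,-2,0],
  [0.0038,0.0013,0,0,0,-3,0],
])

```text
clock: 15.5
position: [0.5346, -0.3355, 0.1127]
eef_rot: [-2.479, -1.927, -0.001]
contact_force: [0.2, 1.0, 0.9]
width: 0.0
```

```bash
python3 - <<'E'
from h import *
where();J=shot('wrist','w12');where()
J=cv2.cvtColor(J['pixels'],4)[130:290,150:350]
cv2.imwrite('pics/w12c.png',cv2.resize(J,None,fx=3.5,fy=3.5,interpolation=cv2.INTER_CUBIC))
E
```

```text
t 15.5 pos [ 0.5346 -0.3355  0.1127] phi 75.72 zdir [-8.0e-04  1.6e-03 -1.0e+00] F [0.24 1.03 0.88] w 0.0 q6 1.26
t 15.55 pos [ 0.5349 -0.3347  0.1126] phi 75.79 zdir [-5.0e-04  2.8e-03 -1.0e+00] F [ 0.44 -1.05  0.26] w 0.0001 q6 1.26
```

View pics/w12c.png

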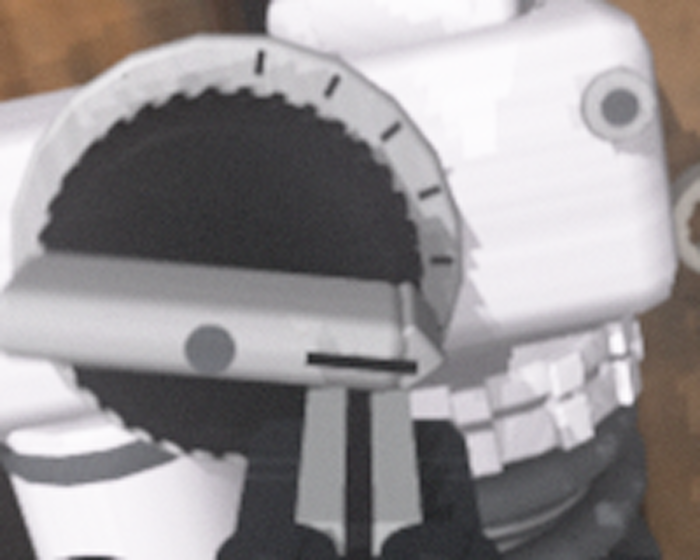

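Request:
move_arm([
  [-0.004,0,0,0,0,0,0],
  [-0.01,0,0,0,0,0,0],
  [-0.012,0,-0.03,0,0,0,0],
  [-0.015,0,-0.07,0,0,0,0],
  [-0.02,0,-0.1,0,0,0,0],
])

```text
clock: 16.05
position: [0.5304, -0.3546, 0.2145]
eef_rot: [-2.478, -1.929, -0.004]
contact_force: [0.6, -0.2, 0.1]
width: 0.0
```

Request:
move_arm([
  [-0.015,0,-0.02,0,0,0,0.085],
  [-0.015,-0.01,-0.03,0,0,0,0.085],
  [-0.015,-0.01,-0.03,0,0,0,0.085],
  [-0.015,-0.01,-0.03,0,0,0,0.085],
  [-0.015,-0.01,-0.03,0,0,0,0.085],
])

```text
clock: 16.55
position: [0.5164, -0.3658, 0.2428]
eef_rot: [-2.475, -1.927, -0.003]
contact_force: [-0.3, 0.4, -0.2]
width: 0.0725
```

```bash
python3 - <<'E'
from h import *
for i in range(3): imaging.snapshot('top')
s=shot('wrist','w13'); where()
I=cv2.cvtColor(s['pixels'],4)
u,v=[int(x) for x in proj(s,[*C,.1235])];print(u,v)
u0=max(0,u-60);v0=max(0,v-60);print(u0,v0)
cv2.imwrite('pics/w13c.png',cv2.resize(I[v0:v0+120,u0:u0+120],None,fx=5,fy=5,interpolation=cv2.INTER_CUBIC))
E
```

```text
t 16.75 pos [ 0.5169 -0.3662  0.2434] phi 75.82 zdir [-5.0e-04  3.9e-03 -1.0e+00] F [0.49 0.5  0.01] w 0.0848 q6 1.2
241 123
181 63
```

View pics/w13c.png

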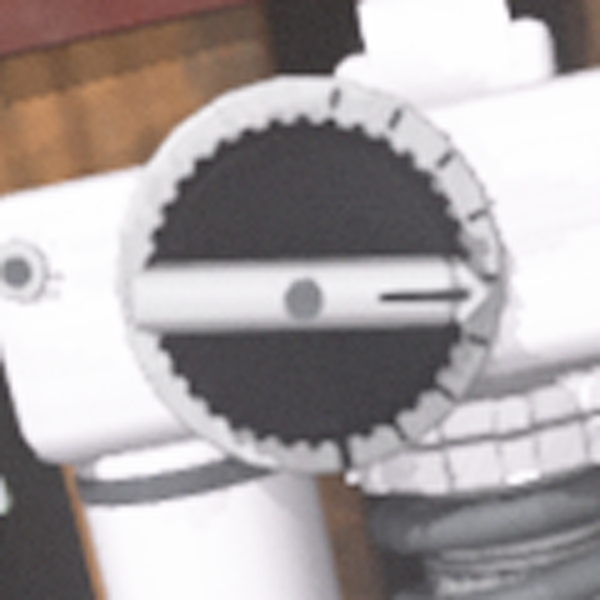

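View pics/w13.png

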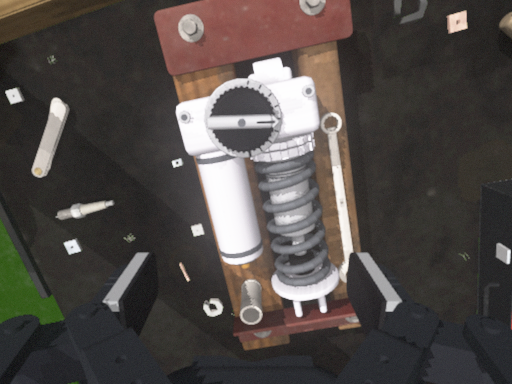

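```bash
python3 - <<'E'
from h import *
s=dict(np.load('pics/w13.npz'))
f=lambda x,y:(181+x/5-.4,63+y/5-.4)
c=plane(s,*f(303,299),.1235);t=plane(s,*f(485,294),.1235);b=plane(s,*f(135,300),.1235)
for d in (t-c,t-b): print(c.round(4),np.degrees(np.arctan2(d[1],d[0])).round(2))
where();job.sign_off()
E
```

```text
[ 0.5207 -0.3115  0.1235] -12.57
[ 0.5207 -0.3115  0.1235] -13.15
t 16.75 pos [ 0.5169 -0.3662  0.2434] phi 75.82 zdir [-5.0e-04  3.9e-03 -1.0e+00] F [0.49 0.5  0.01] w 0.0848 q6 1.2
the job is handed in; nothing more can be done
```

The dial now rests in its fourth click from closed, and I handed the job in at about 17 s of the 67 s allowed; sign-off reports no verdict.

**What I did:** The dial started in click 4. With the fingers shut and used as one fingertip, I pushed the wing's pointed end clockwise one click at a time until it snapped into closed. The click held it there, and I did not lean it on the stop. I then went round to the other side of the wing and pushed it back anticlockwise four single clicks. Afterwards I backed off and lifted clear.

**Last checks:**
- **Closed:** the wing stood at -93.7° in the world frame, pointing at the broad tick.
- **Final position:** it stands at -12.6° to -13.2°, which is 80.5° to 81.1° from closed against a nominal 80°. Four free ticks lie beyond it and the broad tick four ticks back.
- **Forces:** the force readings I took while pushing peaked at about 12 N, above what the stated 2 to 4 N at the wing's end led me to expect. The tool read about zero force after backing off.
- **Shock absorber:** the dial centre measured within about 1 mm before and after, so it did not shift noticeably.
- **Bystanders:** those visible in the final picture looked undisturbed, but I did not measure them.

**Disagreement:** the cameras differed by about 4 mm on where the dial centre was. I used the triangulated value, and the first touch on the wing confirmed it across the wing.

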